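# Pack three pairs of culture dishes in a plate carrier and latch it

### The job

Get the plate carrier ready for the courier: slide the three taped pairs of culture dishes into an even, straight row along its back wall, each centred between the places where the ribs under the lid come down, then close the lid fully. Hook the latch's wire loop over the keeper on the lid and press the lever down past centre until it lies locked against the front. Do not tip the dishes, and leave everything else on the bench where it is.

Things in the scene. Friction and masses are not known exactly. Their poses are not given: they have to be found in the camera images.
- carrier: plate carrier: flat grey box 150 mm deep (x) x 244 wide (y) x 79 tall shut, fixed to the bench. Origin: centre of its underside; +x to its back (hinge side), -x to its front (latch, facing the robot), y left, z up. Inside floor flat, dark, at z = 42 mm, x -70..+70, y -117..+117 mm; rim all round 5 mm thick, top at z = 55; no partitions. A handle stands out 16 mm at each end.
- bay_left (a point): centre of the left place of the back row: carrier x = 37.5, y = 82, z = 57 mm, half-way up a pair standing there. A pair touching the back rim has its centre 2.5 mm behind this point. Any pair may stand in any place. The lid's ribs leave each pair about 5 mm to either side and 4 mm in depth; a pair farther out of place keeps the lid from shutting.
- bay_middle (a point): the same for the middle place (carrier y = 0)
- bay_right (a point): the same for the right place (carrier y = -82 mm)
- dish_1_center (a point): centre of a pair of round clear plastic culture dishes with tinted filling, one on the other, taped together round the seam with white tape: one piece, 60 mm across, 30 mm tall, about 60 g, standing loose on the carrier's floor (this point is half-way up, 15 mm above that floor)
- dish_2_center (a point): a second such pair
- dish_3_center (a point): a third such pair
- lid (a joint): lid angle: 0 shut, 1.0 rad fully open (stop); starts at 0.95 to 1.0 and then leans over the back half of the carrier, so a gripper pointing straight down cannot reach the back row: tilt it 20 to 50 degrees, fingertips towards the back. Stiff hinge, stays where it is left; closing takes 2 to 4 N at the front edge. Clear window in a grey frame.
- lid_hinge (a point): middle of the lid's hinge line, which runs along the carrier's y at x = 78.5, z = 57 mm. The lid's front edge is 153.5 mm from this line, its outer face 22 mm from the plane through it. White ribs 12 mm wide under the lid reach 3 mm past that plane; when shut they come down at carrier y = -41, y = +41 and x = 0 (centre lines) to 54 mm height, 12 mm over the floor.
- lid_edge (a point): middle of the lid's front upper edge, on the outer face (carrier x = -75, z = 79 mm when shut). Pressed or drawn down here along its arc the lid closes. The lowest shelf of the wall cabinets hangs behind, at z = 0.52 m from x = 0.63 m on
- keeper (a point): seat in the steel keeper, on the middle of the lid's front face: a tongue 24 mm wide stands 16 mm out of the face, its outer end turned up as a lip 7 mm high, level with the lid's top; the loop's bar belongs on the tongue between lip and lid. With the lid shut at carrier x = -81, z = 75 mm.
- lever (a joint): latch lever angle: 0 hanging straight down against the carrier's front (locked), 1.57 straight out towards the robot, stop at 2.0; starts at 1.85 to 1.98. Stays where it is left. With the loop hooked and the lid shut it goes stiff near 0.4 rad, needs about 4 N at its tip and snaps to 0 past centre.
- lever_hinge (a point): middle of the lever's hinge line, along the carrier's y, at carrier x = -85, z = 50 mm (10 mm in front of the front face). The lever is a steel plate 28 mm wide, 38 mm long from here.
- lever_tip (a point): outer face of the lever near its free end, 34 mm below its hinge line and 6 mm in front of it when locked; the outer face runs 6 mm from the hinge line
- bail (a joint): angle of the latch's wire loop relative to the lever: 2.75 leaning back on the lever (start; it falls back there by its own weight), less as it is swung up and over to the keeper, 0 when locked. Swings freely on a pivot 12 mm along the lever from its hinge, 1.5 mm to the wall side when locked.
- loop_bar (a point): middle of the loop's cross bar: 5 mm wire, 42 mm long along the carrier's y, 36 mm from its pivot. Starts about 50 mm in front of the front face at z = 70 to 80 mm. Pushed towards the back (lid shut, lever still up) it rises 5 to 8 mm clear over the keeper's lip and falls on the lid's front edge; pressing the lever down then draws it into the keeper.
- timer: digital timer, 60x64x18 mm, bystander
- forceps: locking forceps, 66x151x9 mm, bystander, in front of the microscope, which stands right of the carrier (y -0.28 to -0.05 m) and whose eyepieces reach out to about x = 0.45 m, 0.35 to 0.42 m above the bench
- pen_blue: ball pen, 145 mm long, bystander
- strip_box: carton of test strips, 42x75x52 mm, bystander
- lens_tissue: pad of lens tissue, 35x57x12 mm, bystander
- tally_counter: hand tally counter, 56x52x19 mm, bystander
- pen_2: marker pen, 135 mm long, bystander
Not all that is in view belongs to the job. Leave any red look-alike of the part that bears dish_3_center alone.

How it is judged (in metres and radians):
On the way, in this order (a step that is already met when the one before it is completed fails the run):
1. the three pairs of dishes stand in an even row along the back wall, one in each place, with the lid still open (horizontal distance between any of dish_1_center, dish_2_center, dish_3_center and bay_left below 0.0065 m and horizontal distance between any of dish_1_center, dish_2_center, dish_3_center and bay_middle below 0.0065 m and horizontal distance between any of dish_1_center, dish_2_center, dish_3_center and bay_right below 0.0065 m and value of joint lid above 0.5 rad), for 0.2 s.
2. the lid is shut over the row (horizontal distance between any of dish_1_center, dish_2_center, dish_3_center and bay_left below 0.0065 m and horizontal distance between any of dish_1_center, dish_2_center, dish_3_center and bay_middle below 0.0065 m and horizontal distance between any of dish_1_center, dish_2_center, dish_3_center and bay_right below 0.0065 m and value of joint lid below 0.03 rad), for 0.2 s.
3. the loop is over the keeper, behind its lip (value of joint lid below 0.03 rad and x of loop_bar in the frame of keeper above -0.003 m and z of loop_bar in the frame of keeper below 0.02 m and value of joint lever above 0.5 rad), for 0.1 s.
At the end, for the whole second after the job is handed in: each of the three places of the back row holds a pair of dishes within 6.5 mm of its centre point, the lid is shut (under 0.012 rad), the loop's bar sits in the keeper (within 5.5 mm of its seat) and the lever is down, locked (under 0.08 rad) (horizontal distance between any of dish_1_center, dish_2_center, dish_3_center and bay_left below 0.0065 m and horizontal distance between any of dish_1_center, dish_2_center, dish_3_center and bay_middle below 0.0065 m and horizontal distance between any of dish_1_center, dish_2_center, dish_3_center and bay_right below 0.0065 m and value of joint lid below 0.012 rad and value of joint lever below 0.08 rad and distance between loop_bar and keeper below 0.0055 m); the robot touches nothing.
It fails at once if a pair of dishes is tipped more than 25 degrees (angle between any of dish_1_center, dish_2_center, dish_3_center's own z axis and vertical above 0.44 rad).
It fails at once if a bystander is moved more than 25 mm (distance of any of timer, forceps, pen_blue, strip_box, lens_tissue, tally_counter, pen_2 from where it was at the start of the episode above 0.025 m).
It also fails if it takes over 70 s, if anything falls off the work surface, if the arm or the gripper's body presses on something with over 40 N, if the wrist force passes 120 N, or if a joint passes its speed limit or range.

### The arm

A 6-joint arm with a two-finger parallel gripper is mounted at the origin on a cart in front of the work surface, level with it; the furniture and walls round the work are solid. World frame = base frame: x ahead of the robot, y to its left, z up, the work surface at z = 0. Lengths are in mm, angles in degrees, forces in N, time in s.
With the tool pointing down it reaches from about 350 to 850 mm from the base axis. Payload 8.1 kg.
Tool frame: the origin (TCP) lies midway between the tips of the shut fingers; the grasp point (between the pads) lies 19 mm behind it; x points along the fingers, z is the direction in which the jaws open and shut, and the axes are right-handed (so a half turn about x gives the same grasp; the last joint's range is limited). The gripper opens to 85 mm and grips with 20 to 120 N. Pads are 22 mm wide; open, the fingers measure 114 mm over their backs; the gripper's body (76 mm by 85 mm) begins 54 mm behind the grasp point. The pads swing forward as they close: fully open they stand 13 mm farther back than shut.
Start: joints at [-74.737, 7.471, 85.268, -0, 87.261, -4.893], TCP at [206.773, -563.25, 231.292] pointing down, gripper open.
Joint ranges: [-169.43, 169.43], [-51.17, 129.36], [1.28, 143.12], [-76.62, 256.62], [0, 156.53], [-152.29, 152.29]. Speed limits (degrees/s): [136.94, 136.94, 159.86, 180, 180, 180].

### API

Orientations are given as [roll, pitch, yaw] about the fixed x, y, z axes, in that order (R = Rz(yaw) Ry(pitch) Rx(roll)).
In Python, from bench import r gives the robot as it stands. The module is installed in compiled form; this text tells all that it offers.
- The arm moves only by the tool servo_tool, never from a script. Its argument "commands" is a list that holds one entry, the list of rows, each a list of 7 numbers: the closure in counts, from 0 (fully open) to 255 (shut), then the shift along the tool's x, y, z in cm, then the turn, a rotation vector about the tool's x, y, z in degrees. A call has 1 to 8 rows; each row is the pose to reach, as a shift and turn from the pose commanded when the call began, along the tool's axes at that moment; what a row does not reach only later rows make up. A row lasts 1/10 s, in which the tool goes at most 50 mm and 8.59 degrees, less where a joint would pass 70% of its speed; a pose out of reach is approached as far as the arm can. A call with a gripper value outside its range is refused whole. The fingers move at their own pace and stop on an object; "force" is the grip in N (left out, the last holds). Time passes only in rows, so rows that repeat a pose let the fingers close. It gives the time, the measured TCP pose, the force and the opening at its end, in the units of the state.
- r.sense(): the state, without advancing time (a new reading comes with each control period).
- r.snapshot(name): name is "side" or "top"; returns (picture, depth): 480x640x3 uint8, red, green, blue; 480x640 float32, mm along the optical axis (not along the pixel's ray), 0 where there is no reading.
- r.calibration(name): a dict with "fx", "fy", "cx", "cy" (pixels), "dist" ([k1, k2, p1, p2, k3] as OpenCV has them; the pictures are not rectified), "pose" (4x4, takes a point from camera to world coordinates). Camera axes: x right, y down, z forward; pixel columns grow to the right and rows downward; lengths in mm; the calibration is good to about 2 mm. A picture is of the moment at which its call begins. calibration takes no time and is no camera call.
- r.hand_in(): hands the job in, once; it reports no verdict.
The state is a dict: "time": time; "joint_pos": joint angles; "qd": joint speeds; "joint_efforts": joint torques, N m; "tool_pos": TCP position; "tcp_rot": TCP orientation; "ft_force": force on the tool from outside, world axes, zero at the start; "wrist_torque": the same for the moment, N m; "finger_gap": finger opening in mm.
Only numpy, scipy, OpenCV 4.12 (cv2) and the standard library are available. Lean on these libraries where they do the work, as an engineer would, in place of code of your own. Each camera call takes 0.05 s, during which the arm holds its last target.

## Working session

There is one attempt and no reset: what is moved stays moved. The work goes in short steps, Python scripts to look and compute and a tool call to move; the robot and the scene stay as the last step left them, time stands still between calls to the robot, and variables do not carry over. Pictures are saved under pics/ and viewed, and the job is handed in when it is done.

Besides the shell and the picture viewer there is one more tool, called after "Call:" as a command line: name --argument value ..., lists and objects as JSON in quotes. servo_tool: Moves the arm, as the interface text tells. Its arguments: {"type":"object","properties":{"commands":{"type":"array","items":{"type":"array","items":{"type":"array","items":{"type":"number"}}}},"force":{"type":"number"}},"required":["commands"]}

```bash
mkdir -p pics; ls
python3 - <<'E'
from bench import r
import cv2,numpy as np
s=r.sense()
for k in s: print(k,np.round(s[k],2))
for n in ("side","top"):
    p,d=r.snapshot(n); cv2.imwrite(f"pics/{n}0.png",p[:,:,::-1]); np.save(f"{n}0.npy",d); np.save(f"{n}0p.npy",p)
    c=r.calibration(n); print(n,c["fx"],c["fy"],c["cx"],c["cy"],c["dist"]); print(np.round(c["pose"],3))
E
```

```text
pics
time 0.0
joint_pos [-74.74   7.51  85.33  -0.    87.26  -4.89]
qd [-0.03 -0.03 -0.05 -0.01 -0.04  0.07]
joint_efforts [-0.000e+00 -5.694e+01 -5.006e+01 -0.000e+00  1.000e-02 -0.000e+00]
tool_pos [ 206.61 -562.74  230.27]
tcp_rot [176.28  89.9  106.43]
ft_force [ 0.27 -0.34 -0.43]
wrist_torque [-0.05 -0.03 -0.02]
finger_gap 85.04
side 488.16746449539687 488.16746449539687 324.3149666678981 238.15533048167953 [0.04730798 0.         0.         0.         0.        ]
[[ 9.220000e-01 -3.290000e-01  2.050000e-01  2.751520e+02]
 [-3.870000e-01 -7.910000e-01  4.730000e-01 -6.263390e+02]
 [ 6.000000e-03 -5.160000e-01 -8.570000e-01  1.154863e+03]
 [ 0.000000e+00  0.000000e+00  0.000000e+00  1.000000e+00]]
top 463.0518076248069 463.0518076248069 319.22976240564066 234.20898368301962 [-0.01828683  0.          0.          0.          0.        ]
[[ 2.10000e-02 -9.82000e-01  1.90000e-01  3.04927e+02]
 [-1.00000e+00 -1.80000e-02  1.60000e-02 -3.27060e+01]
 [-1.20000e-02 -1.90000e-01 -9.82000e-01  1.24339e+03]
 [ 0.00000e+00  0.00000e+00  0.00000e+00  1.00000e+00]]
```

View pics/side0.png

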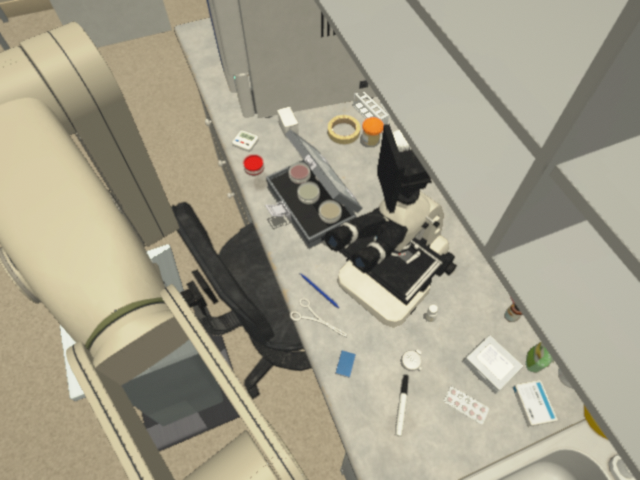

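View pics/top0.png

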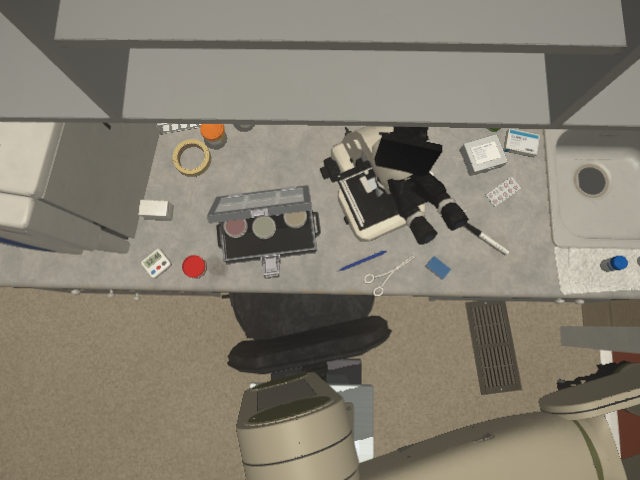

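The three pairs stand in the carrier: top-view pixels (236,227), (264,227) and (296,217), side-view (299,173), (308,192) and (330,211). The red dish at top (194,266), side (254,164), outside the carrier, is the look-alike. I'll look closer.

Run:
```python
import cv2
t=cv2.imread("pics/top0.png")[175:285,200:330]; cv2.imwrite("pics/topc.png",cv2.resize(t,None,fx=5,fy=5,interpolation=cv2.INTER_CUBIC))
t=cv2.imread("pics/side0.png")[120:250,235:375]; cv2.imwrite("pics/sidec.png",cv2.resize(t,None,fx=4.5,fy=4.5,interpolation=cv2.INTER_CUBIC))
```

```text
(no output)
```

View pics/topc.png

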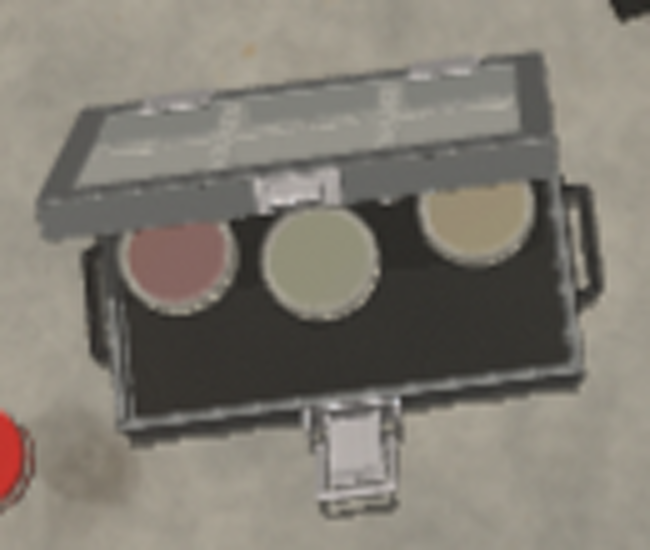

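View pics/sidec.png

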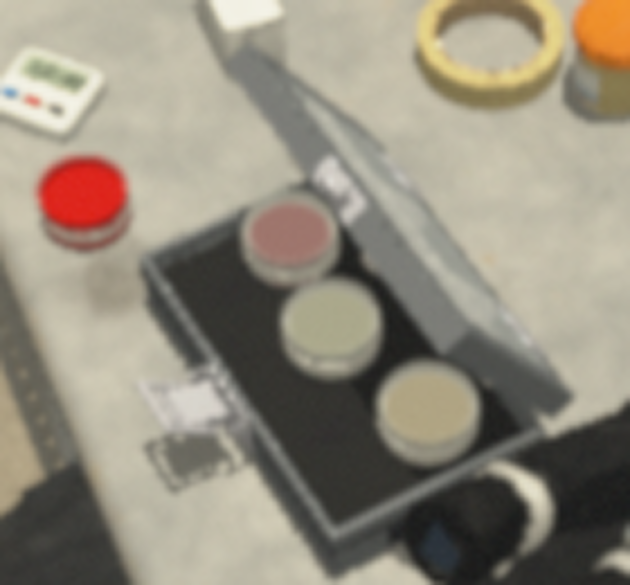

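```bash
cat > h.py <<'E'
import numpy as np,cv2
from bench import r
C={n:r.calibration(n) for n in("side","top")}
def K(c): return np.array([[c["fx"],0,c["cx"]],[0,c["fy"],c["cy"]],[0,0,1.]])
def rays(n,uv):
    c=C[n]; p=cv2.undistortPoints(np.asarray(uv,float).reshape(-1,1,2),K(c),np.array(c["dist"]))[:,0]
    d=np.c_[p,np.ones(len(p))]; P=np.array(c["pose"]); return P[:3,3],d@P[:3,:3].T
def plane(n,uv,z):
    o,d=rays(n,uv); return o+d*((z-o[2])/d[:,2])[:,None]
def cloud(n,D):
    v,u=np.mgrid[:480,:640]; o,d=rays(n,np.c_[u.ravel(),v.ravel()]); return (o+d*D.ravel()[:,None]).reshape(480,640,3)
def proj(n,X):
    c=C[n];P=np.linalg.inv(np.array(c["pose"]))
    return cv2.projectPoints(np.asarray(X,float).reshape(-1,1,3),cv2.Rodrigues(P[:3,:3])[0],P[:3,3],K(c),np.array(c["dist"]))[0][:,0]
E
python3 - <<'E'
from h import *
fl=plane("side",[[266.8,178.2],[309.4,237.8],[356.8,215.1]],55);print(fl.round(1))
print(plane("top",[[225,260.6],[316.4,249.4]],55).round(1))
for n in("side","top"):
    X=cloud(n,np.load(n+"0.npy"));
    pts={"side":[(290,205),(300,215),(299,173),(308,192),(330,211),(280,260),(240,200)],"top":[(250,250),(290,240),(236,230),(264,227),(296,220),(340,280),(200,230)]}[n]
    for u,v in pts: print(n,u,v,X[v,u].round(1))
E
```

```text
[[463.9 226.6  55. ]
 [501.9  -2.6  55. ]
 [647.1  14.8  55. ]]
[[460.1 229.3  55. ]
 [494.1  -7.2  55. ]]
side 290 205 [494.7 124.8  40.6]
side 300 215 [507.9  82.2  42.1]
side 299 173 [550.4 195.5  73.1]
side 308 192 [550.2 127.5  69. ]
side 330 211 [581.   45.3  70.6]
side 280 260 [414.2  -6.7   1.7]
side 240 200 [ 414.7  553.5 -448. ]
top 250 250 [490.6 167.2  45.7]
top 290 240 [519.7  63.2  43.2]
top 236 230 [538.5 202.   70.5]
top 264 227 [546.9 129.1  74.5]
top 296 220 [567.8  47.2  70.6]
top 340 280 [420.9 -71.1   0.7]
top 200 230 [ 5.507e+02  3.156e+02 -3.000e-01]
```

Run:
```python
from h import *
# rough pose
def T(p,th): 
    c,s=np.cos(th),np.sin(th); return lambda q: np.c_[np.asarray(q)[:,:2]@np.array([[c,s],[-s,c]])+p,np.asarray(q)[:,2]]
th=np.radians(8.7); R=np.array([[np.cos(th),-np.sin(th)],[np.sin(th),np.cos(th)]])
fl=np.array([462,228.]);fr=np.array([498,-5.]); p=(fl+fr)/2+R@[75,0]; print("rough",p)
for n in("side","top"):
    g=cv2.cvtColor(np.load(n+"0p.npy"),cv2.COLOR_RGB2GRAY); f=6
    G=cv2.resize(g,None,fx=f,fy=f,interpolation=cv2.INTER_CUBIC)
    # segments in carrier frame
    segs={"front_in55":[(-70,-105,55),(-70,105,55)],"right_in55":[(-60,-117,55),(-10 if n=="top" else 60,-117,55)],"left_42":[(-60,117,42),(-20,117,42)],
     "front_out55":[(-75,-110,55),(-75,110,55)],"right_out55":[(-65,-122,55),(0,-122,55)],"left_out55":[(-65,122,55),(0,122,55)]}
    for k,s in segs.items():
        a,b=T(p,th)(np.array(s)); 
        pts=[]
        uvs=proj(n,np.linspace(a,b,40)); d=uvs[-1]-uvs[0]; nn=np.array([-d[1],d[0]])/np.hypot(*d)
        t=np.arange(-4,4.01,.1)
        prof=[]
        for q in uvs:
            L=q+t[:,None]*nn
            prof.append(cv2.remap(g.astype(np.float32),L[:,0].astype(np.float32)[None],L[:,1].astype(np.float32)[None],cv2.INTER_LINEAR)[0])
        m=np.median(prof,0); print(n,k,"normal dir px",nn.round(2)); print("  ",m[::5].round(0).astype(int))
```

```text
rough [554.13704151 122.84456152]
side front_in55 normal dir px [ 0.82 -0.57]
   [ 68  70  75  86  99 110 114 112 100  84  68  58  53  52  52  52  52]
side right_in55 normal dir px [0.46 0.89]
   [ 51  52  54  58  66  77  94 108 115 113 102  90  78  69  60  54  48]
side left_42 normal dir px [0.42 0.91]
   [131 114  98  88  83  81  78  75  69  63  57  54  52  51  52  52  52]
side front_out55 normal dir px [ 0.82 -0.57]
   [ 99  84  77  70  68  71  79  92 104 113 115 107  92  75  63  55  53]
side right_out55 normal dir px [0.46 0.89]
   [ 63  75  91 107 117 118 111  98  85  76  67  58  50  44  41  38  37]
side left_out55 normal dir px [0.42 0.91]
   [192 192 191 189 184 176 166 151 136 119 103  91  84  82  80  77  72]
top front_in55 normal dir px [-0.13 -0.99]
   [ 59  61  79 108 120 112  94  76  60  53  51  51  51  51  51  51  51]
top right_in55 normal dir px [ 0.99 -0.13]
   [ 53  53  55  57  65  79  95 111 120 119 105  99 113 132 140 128 102]
top left_42 normal dir px [ 1.   -0.09]
   [105 115 118 119 101  83  81  79  75  59  53  53  53  53  53  53  53]
top front_out55 normal dir px [-0.13 -0.99]
   [103  85  70  62  59  62  87 114 118 110  91  73  58  52  51  51  51]
top right_out55 normal dir px [ 0.99 -0.13]
   [ 63  75  90 106 117 120 104  99 109 128 141 135 108  76  60  58  63]
top left_out55 normal dir px [ 1.   -0.09]
   [ 59  56  57  64  76  88 100 113 118 110  91  79  83  78  67  56  53]
```

```bash
cat >> h.py <<'E'
def ridge(g,n,a,b,N=60,w=3):
    uvs=proj(n,np.linspace(a,b,N)); d=uvs[-1]-uvs[0]; nn=np.array([-d[1],d[0]])/np.hypot(*d); t=np.arange(-w,w+.01,.1); out=[]
    for q in uvs:
        L=(q+t[:,None]*nn).astype(np.float32)
        m=cv2.remap(g.astype(np.float32),L[:,0][None],L[:,1][None],cv2.INTER_CUBIC)[0]
        k=np.argmax(m); sel=abs(t-t[k])<=1.2; wt=np.clip(m[sel]-70,0,None)
        if wt.sum()>50: out.append(q+nn*(wt*t[sel]).sum()/wt.sum())
    return np.array(out)
def ln(X):
    vx,vy,x,y=cv2.fitLine(X[:,:2].astype(np.float32),cv2.DIST_HUBER,0,.01,.01).ravel(); return np.array([vx,vy]),np.array([x,y])
E
python3 - <<'E'
from h import *
th=np.radians(8.7); p=np.array([552.5,122.8])
for n in("side","top"):
    g=cv2.cvtColor(np.load(n+"0p.npy"),cv2.COLOR_RGB2GRAY)
    if n=="top": p=np.array([550,122.8])
    R=np.array([[np.cos(th),-np.sin(th)],[np.sin(th),np.cos(th)]])
    W=lambda q: np.r_[R@np.array(q)+p,55]
    S={"frontL":((-72.5,30),(-72.5,110)),"frontR":((-72.5,-110),(-72.5,-30)),"front":((-72.5,-110),(-72.5,110)),"right":((-62,-119.5),(-10,-119.5))}
    if n=="top": S["left"]=((-62,119.5),(-5,119.5))
    else: S["right"]=((-62,-119.5),(60,-119.5))
    for k,(a,b) in S.items():
        X=plane(n,ridge(g,n,W(a),W(b)),55); v,c=ln(X)
        l=(c-p)@R; ang=np.degrees(np.arctan2(v[1],v[0]))
        print(n,k,len(X),"ang",round(ang,2),"centre in rough frame",l.round(2), "rms",np.std((X[:,:2]-c)@[-v[1],v[0]]).round(2))
E
```

```text
side frontL 60 ang -81.83 centre in rough frame [-70.62  61.68] rms 3.64
side frontR 60 ang -81.75 centre in rough frame [-71.37 -65.21] rms 0.21
side front 60 ang -81.49 centre in rough frame [-71.52  -0.2 ] rms 3.05
side right 60 ang 8.07 centre in rough frame [  -2.38 -117.53] rms 2.98
top frontL 60 ang -81.6 centre in rough frame [-70.3   68.98] rms 0.18
top frontR 60 ang -81.56 centre in rough frame [-70.99 -69.99] rms 0.21
top front 60 ang -81.58 centre in rough frame [-70.99   0.2 ] rms 1.54
top right 60 ang 7.97 centre in rough frame [ -33.   -124.73] rms 2.92
top left 60 ang 3.1 centre in rough frame [-30.07 123.2 ] rms 1.3
```

Run:
```python
from h import *
th=np.radians(8.35)
for n in("side","top"):
    g=cv2.cvtColor(np.load(n+"0p.npy"),cv2.COLOR_RGB2GRAY)
    p=np.array([551.7,124.5]) if n=="top" else np.array([554,124.5])
    R=np.array([[np.cos(th),-np.sin(th)],[np.sin(th),np.cos(th)]])
    W=lambda q: np.r_[R@np.array(q)+p,55]
    S={"frontL":((-72.5,30),(-72.5,110)),"frontR":((-72.5,-110),(-72.5,-30)),"right":((-62,-119.5),(-10,-119.5))}
    if n=="top": S["left"]=((-62,119.5),(-5,119.5))
    else: S["right"]=((-62,-119.5),(60,-119.5))
    for k,(a,b) in S.items():
        X=plane(n,ridge(g,n,W(a),W(b),w=1.7),55); v,c=ln(X)
        l=(c-p)@R; ang=np.degrees(np.arctan2(v[1],v[0]))
        print(n,k,len(X),"ang",round(ang,2),"c",l.round(2), "rms",np.std((X[:,:2]-c)@[-v[1],v[0]]).round(2))
```

```text
side frontL 60 ang -81.97 c [-72.68  69.42] rms 0.22
side frontR 60 ang -81.83 c [-72.68 -65.42] rms 0.21
side right 60 ang 8.05 c [  -2.38 -119.03] rms 1.19
top frontL 60 ang -81.66 c [-72.69  67.82] rms 0.18
top frontR 60 ang -81.5 c [-72.47 -71.08] rms 0.19
top right 60 ang 13.3 c [ -37.06 -120.61] rms 0.96
top left 60 ang 5.02 c [-30.16 121.02] rms 0.9
```

```bash
cat >> h.py <<'E'
POSE={"side":(553.9,124.9,8.1),"top":(551.6,124.7,8.42)}
def tocar(n,X):
    x,y,t=POSE[n]; t=np.radians(t); R=np.array([[np.cos(t),-np.sin(t)],[np.sin(t),np.cos(t)]]); return (X[:,:2]-[x,y])@R
def tint(p,n,seeds,z=72,thr=14,f=6,tag=None):
    L=cv2.cvtColor(p,cv2.COLOR_RGB2LAB); L=cv2.resize(L,None,fx=f,fy=f,interpolation=cv2.INTER_CUBIC).astype(float); res=[]
    vis=cv2.resize(p,None,fx=f,fy=f)[:,:,::-1].copy()
    for u,v in seeds:
        v0,u0=int(v*f),int(u*f); m0=np.median(L[v0-8:v0+8,u0-8:u0+8].reshape(-1,3),0)
        D=np.sqrt((((L[v0-150:v0+150,u0-150:u0+150]-m0)*[.6,1.5,1.5])**2).sum(2)); M=(D<thr).astype(np.uint8)
        M=cv2.morphologyEx(M,cv2.MORPH_OPEN,np.ones((9,9),np.uint8))
        _,lab=cv2.connectedComponents(M); k=lab[150,150]; M=(lab==k).astype(np.uint8)
        c=max(cv2.findContours(M,cv2.RETR_EXTERNAL,cv2.CHAIN_APPROX_NONE)[0],key=len)[:,0]; c=cv2.convexHull(c)[:,0]
        cv2.polylines(vis,[c+[u0-150,v0-150]],True,(255,0,255),1)
        M2=np.zeros_like(M); cv2.fillConvexPoly(M2,c,1); 
        cc=max(cv2.findContours(M2,cv2.RETR_EXTERNAL,cv2.CHAIN_APPROX_NONE)[0],key=len)[:,0]+[u0-150,v0-150]
        X=plane(n,(cc+.5)/f-.5,z)[:,:2]
        A=np.c_[2*X,np.ones(len(X))]; s=np.linalg.lstsq(A,(X**2).sum(1),rcond=None)[0]; rr=np.sqrt(s[2]+s[0]**2+s[1]**2)
        res.append((s[0],s[1],rr,np.std(np.hypot(*(X-s[:2]).T))))
    if tag: 
        u,v=np.mean(seeds,0); cv2.imwrite(f"pics/{tag}.png",vis[int(v*f)-280:int(v*f)+280,int(u*f)-390:int(u*f)+390])
    return np.array(res)
E
python3 - <<'E'
from h import *
for n,s in (("side",[(299,173),(308,192),(330,211)]),("top",[(236,230),(264,227),(296,220)])):
    t=tint(np.load(n+"0p.npy"),n,s,tag=n+"t0"); print(t.round(1)); print(tocar(n,t).round(1))
E
```

```text
[[5.523e+02 2.009e+02 2.420e+01 4.000e-01]
 [5.491e+02 1.253e+02 3.010e+01 2.000e+00]
 [5.809e+02 4.780e+01 2.710e+01 7.000e-01]]
[[  9.1  75.4]
 [ -4.7   1. ]
 [ 15.9 -80.1]]
[[547.9 204.8  23.6   2.2]
 [547.7 130.3  29.3   0.7]
 [573.1  49.3  24.4   3.9]]
[[  8.1  79.8]
 [ -3.1   6.1]
 [ 10.2 -77.7]]
```

View pics/sidet0.png

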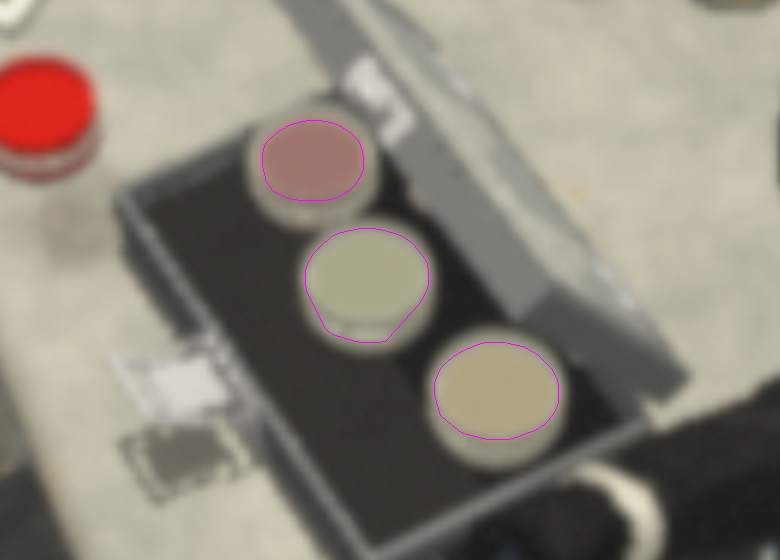

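View pics/topt0.png

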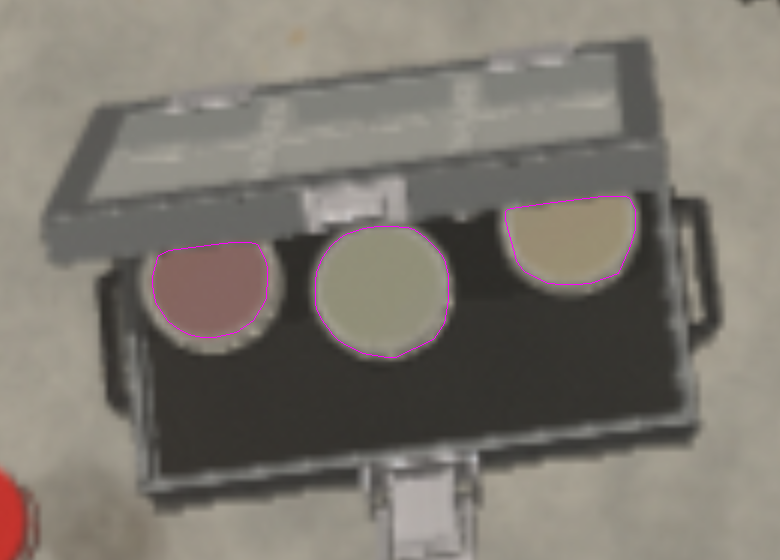

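```bash
cat >> h.py <<'E'
def tow(n,q,pose=None):
    x,y,t=pose or POSE[n]; t=np.radians(t); R=np.array([[np.cos(t),-np.sin(t)],[np.sin(t),np.cos(t)]]); q=np.asarray(q,float); return np.c_[q[:,:2]@R.T+[x,y],q[:,2]]
def overlay(p,n,polys,tag,ctr,f=6,pose=None):
    vis=cv2.resize(p,None,fx=f,fy=f,interpolation=cv2.INTER_CUBIC)[:,:,::-1].copy()
    for q,col in polys:
        uv=(proj(n,tow(n,q,pose))+.5)*f-.5
        cv2.polylines(vis,[uv.round().astype(np.int32)],False,col,1)
    u,v=ctr; cv2.imwrite(f"pics/{tag}.png",vis[max(0,int(v*f)-290):int(v*f)+290,int(u*f)-390:int(u*f)+390])
def rect(x0,x1,y,z): return [(x0,-y,z),(x0,y,z),(x1,y,z),(x1,-y,z),(x0,-y,z)]
E
python3 - <<'E'
from h import *
pl=[(rect(-75,75,122,55),(0,0,255)),(rect(-70,70,117,42),(0,255,255))]
for n,c in(("side",(312,192)),("top",(268,232))): overlay(np.load(n+"0p.npy"),n,pl,n+"ov",c)
E
```

```text
(no output)
```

View pics/sideov.png

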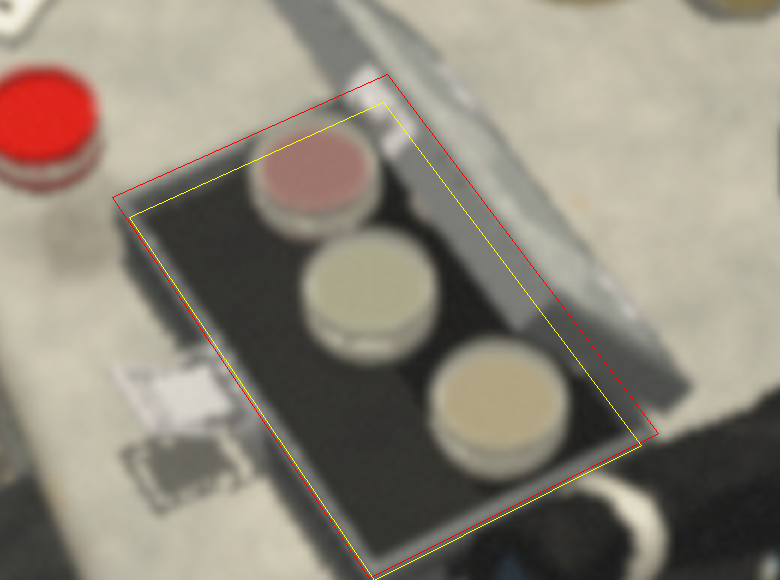

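View pics/topov.png

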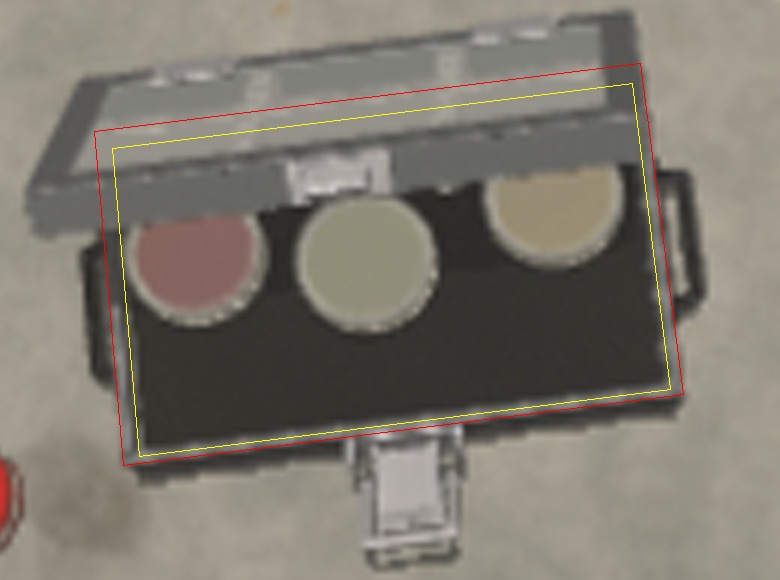

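```bash
sed -i 's/^POSE=.*/POSE={"side":(553.9,125.4,8.1),"top":(551.6,124.0,8.42)}/' h.py
cat >> h.py <<'E'
def circ(x,y,z,r=30): a=np.linspace(0,2*np.pi,60); return np.c_[x+r*np.cos(a),y+r*np.sin(a),0*a+z]
E
python3 - <<'E'
from h import *
D=[(8.5,78.5),(-3,4.5),(15,-78.5)]
pl=[(circ(x,y,72),(0,0,255)) for x,y in D]+[(circ(x,y,42),(0,255,255)) for x,y in D]
for n,c in(("side",(312,192)),("top",(268,232))): overlay(np.load(n+"0p.npy"),n,pl,n+"ov2",c)
E
```

```text
(no output)
```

View pics/sideov2.png

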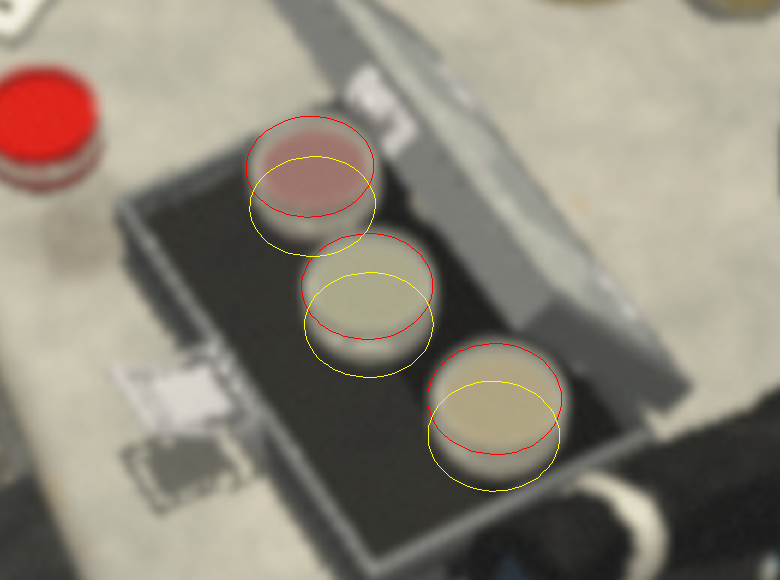

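View pics/topov2.png

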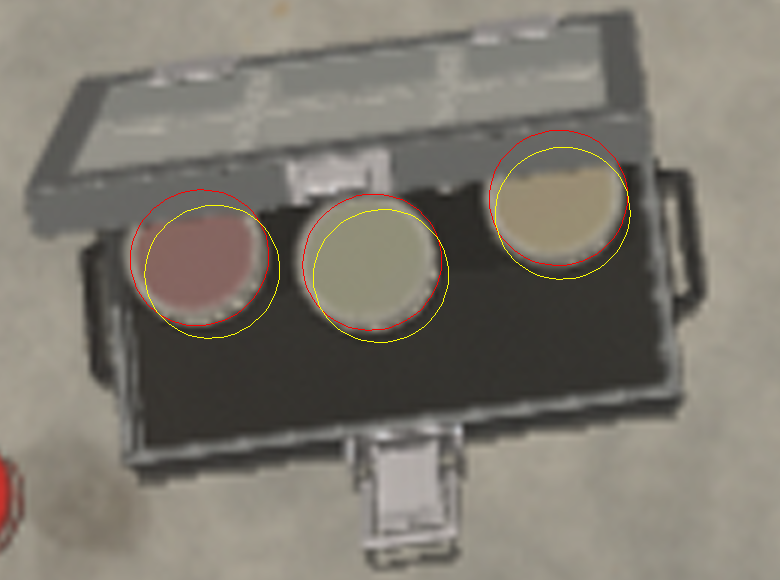

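```bash
cat >> h.py <<'E'
from scipy.spatial.transform import Rotation as Ro
CP=(552.8,124.7,8.25)
def cur():
    s=r.sense(); return np.array(s["tool_pos"]),Ro.from_euler("xyz",s["tcp_rot"],degrees=True),s
def orient(tilt,sgn=1,yaw=None):
    y=np.radians(CP[2] if yaw is None else yaw); t=np.radians(tilt)
    x=np.array([np.sin(t)*np.cos(y),np.sin(t)*np.sin(y),-np.cos(t)]); z=sgn*np.array([-np.sin(y),np.cos(y),0]); return Ro.from_matrix(np.c_[x,np.cross(z,x),z])
def rel(targets,sgn=1,base=None):
    """targets: list of (pos world, tilt[,yaw])"""
    p,R,s=cur()
    if base: p,R=base
    print("t",round(float(s["time"]),2),"tcp",p.round(1),"gap",round(float(s["finger_gap"]),1),"F",np.round(s["ft_force"],1),"car",(tocarP(p)).round(1))
    for t in targets:
        w,Rt=np.array(t[0],float),orient(t[1],sgn,t[2] if len(t)>2 else None)
        d=R.inv().apply(w-p)/10; v=np.degrees((R.inv()*Rt).as_rotvec()); print(np.round(d,2).tolist(),np.round(v,1).tolist())
def carw(q): return tow("top",[q],CP)[0]
def tocarP(p):
    x,y,t=CP; t=np.radians(t); R=np.array([[np.cos(t),-np.sin(t)],[np.sin(t),np.cos(t)]]); return np.r_[(p[:2]-[x,y])@R,p[2]]
E
python3 - <<'E'
from h import *
p,R,s=cur(); print(R.as_matrix().round(2))
for sg in(1,-1):
    rel([((320,-330,300),0),((350,-80,300),0),((420,120,260),40)],sgn=sg)
E
```

```text
[[-0.    0.94  0.34]
 [ 0.    0.34 -0.94]
 [-1.    0.   -0.  ]]
t 0.1 tcp [ 206.7 -562.8  230.3] gap 85.2 F [-0.2 -0.1  0. ] car [-441.2 -630.7  230.3]
[-6.93, 18.66, -17.96] [-168.1, -0.0, -0.1]
[-6.89, 30.09, -40.39] [-168.1, -0.0, -0.1]
[-2.87, 43.56, -56.75] [-158.6, -57.7, -6.2]
t 0.1 tcp [ 206.7 -562.8  230.3] gap 85.2 F [-0.2 -0.1  0. ] car [-441.2 -630.7  230.3]
[-6.93, 18.66, -17.96] [11.9, -0.1, 0.0]
[-6.89, 30.09, -40.39] [11.9, -0.1, 0.0]
[-2.87, 43.56, -56.75] [11.4, -4.2, 39.9]
```

Call:
servo_tool --commands '[[[39,-3.5,9.3,-9,6,0,0],[39,-7,18.7,-18,11.9,0,0],[39,-7,18.7,-18,11.9,0,0],[39,-7,18.7,-18,11.9,0,0],[39,-7,18.7,-18,11.9,0,0],[39,-7,30,-40,11.9,0,0],[39,-7,30,-40,11.9,0,0],[39,-7,30,-40,11.9,0,0]]]'

```text
time: 0.9
tool_pos: [333.8, -195.8, 298.9]
tcp_rot: [166.2, 90.0, 84.4]
ft_force: [1.5, 0.4, 0.8]
finger_gap: 72.0
```

Run:
```python
from h import *
rel([((350,-80,300),0),((350,120,260),30),(carw((-110,0,160)),50)],sgn=-1)
```

```text
t 0.9 tcp [ 333.8 -195.8  298.9] gap 72.0 F [1.5 0.4 0.8] car [-262.7 -285.8  298.9]
[-0.11, 3.26, -11.23] [-0.0, -0.0, -0.0]
[3.9, 6.13, -31.03] [-0.0, -0.0, 30.0]
[13.9, 15.27, -28.58] [-0.0, -0.0, 50.0]
```

Call:
servo_tool --commands '[[[39,0,3,-11,0,0,0],[39,0,3,-11,0,0,0],[39,0,3,-11,0,0,0],[39,4,6.1,-31,0,0,30],[39,4,6.1,-31,0,0,30],[39,4,6.1,-31,0,0,30],[39,4,6.1,-31,0,0,30],[39,4,6.1,-31,0,0,30]]]'

```text
time: 1.7
tool_pos: [414.3, 136.6, 264.6]
tcp_rot: [88.5, 62.4, 6.5]
ft_force: [0.6, -0.5, -0.4]
finger_gap: 72.6
```

Run:
```python
from h import *
rel([(carw((-60,5,150)),52),(carw((-50,5,66)),52),(carw((9,5,66)),52)],sgn=-1)
```

```text
t 1.7 tcp [414.3 136.6 264.6] gap 72.6 F [ 0.6 -0.5 -0.4] car [-135.3   31.7  264.6]
[13.68, 1.38, 2.48] [0.2, 0.8, 24.5]
[21.59, -1.62, 2.37] [0.2, 0.8, 24.5]
[24.32, 3.62, 2.33] [0.2, 0.8, 24.5]
```

Call:
servo_tool --commands '[[[39,13.7,1.4,2.5,0.2,0.8,24.5],[39,13.7,1.4,2.5,0.2,0.8,24.5],[39,13.7,1.4,2.5,0.2,0.8,24.5],[39,13.7,1.4,2.5,0.2,0.8,24.5],[39,13.7,1.4,2.5,0.2,0.8,24.5]]]'

```text
time: 2.2
tool_pos: [525.3, 130.4, 230.6]
tcp_rot: [89.8, 40.9, 7.8]
ft_force: [0.7, -0.2, -0.2]
finger_gap: 72.2
```

Run:
```python
from h import *
rel([(carw((-50,5,66)),52),(carw((9,5,66)),52)],sgn=-1)
for n in("side","top"):
    p,d=r.snapshot(n); c=(312,185) if n=="side" else (268,232)
    overlay(p,n,[(rect(-75,75,122,55),(0,0,255))],n+"1",c,pose=CP)
```

```text
t 2.2 tcp [525.3 130.4 230.6] gap 72.2 F [ 0.7 -0.2 -0.2] car [-26.4   9.6 230.6]
[8.99, -13.99, 0.42] [-0.0, 0.3, 2.9]
[13.45, -10.13, 0.39] [-0.0, 0.3, 2.9]
```

View pics/side1.png

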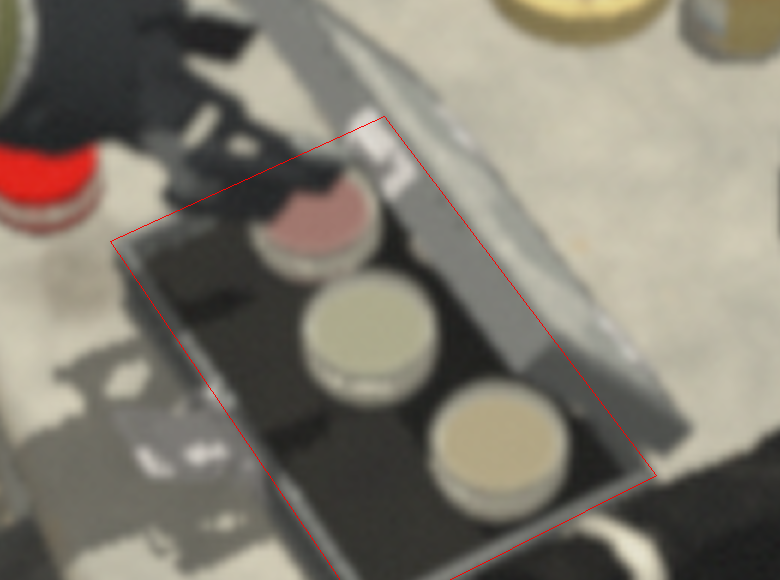

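View pics/top1.png

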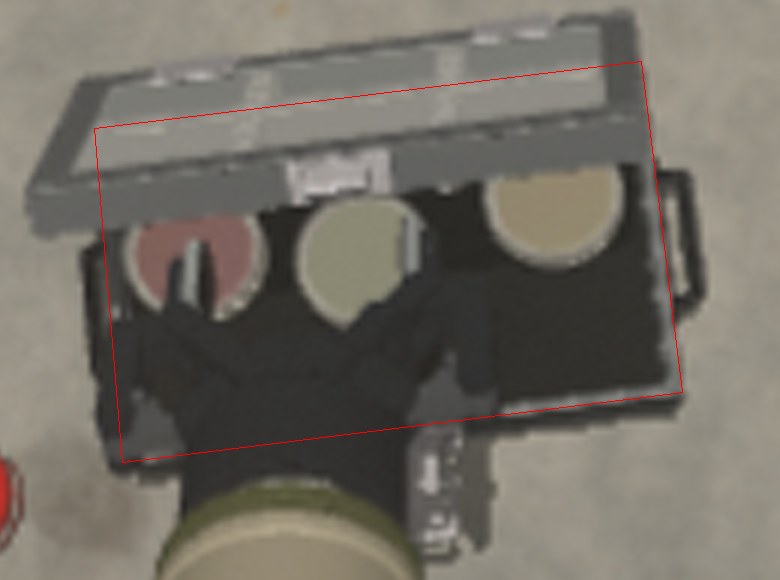

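Call:
servo_tool --commands '[[[39,0,0,0,0,0,0],[39,0,0,0,0,0,0]]]'

```text
time: 2.5
tool_pos: [524.6, 130.5, 229.7]
tcp_rot: [89.8, 41.0, 7.9]
ft_force: [0.2, -0.1, -0.6]
finger_gap: 72.5
```

Run:
```python
from h import *
rel([(carw((-60,5,100)),52),(carw((-50,5,66)),52)],sgn=-1)
print(np.round(r.sense()["joint_pos"],1))
```

```text
t 2.5 tcp [524.6 130.5 229.7] gap 72.5 F [ 0.2 -0.1 -0.6] car [-27.    9.8 229.7]
[6.03, -11.95, 0.46] [-0.0, 0.3, 3.0]
[9.01, -13.86, 0.44] [-0.0, 0.3, 3.0]
[  9.3 -51.1 143.1  -1.7  39.1  92. ]
```

Run:
```python
from h import *
rel([(carw((-45,5,110)),30),(carw((-45,5,110)),40)],sgn=-1)
```

```text
t 2.5 tcp [524.6 130.5 229.7] gap 72.5 F [ 0.2 -0.1 -0.6] car [-27.    9.8 229.7]
[6.5, -10.21, 0.45] [-0.1, 0.3, -19.0]
[6.5, -10.21, 0.45] [-0.0, 0.3, -9.0]
```

Call:
servo_tool --commands '[[[39,6.5,-10.2,0.5,0,0,-19],[39,6.5,-10.2,0.5,0,0,-19],[39,6.5,-10.2,0.5,0,0,-19],[39,6.5,-10.2,0.5,0,0,-19],[39,6.5,-10.2,0.5,0,0,-19]]]'

```text
time: 3.0
tool_pos: [508.0, 122.7, 110.5]
tcp_rot: [89.6, 60.0, 7.7]
ft_force: [0.4, -0.1, 0.9]
finger_gap: 72.5
```

Run:
```python
from h import *
rel([(carw((-45,5,110)),40),(carw((-45,5,80)),35)],sgn=-1)
print(np.round(r.sense()["joint_pos"],1))
```

```text
t 3.0 tcp [508.  122.7 110.5] gap 72.5 F [ 0.4 -0.1  0.9] car [-44.6   4.5 110.5]
[0.02, -0.06, -0.05] [-0.1, 0.3, 10.0]
[2.62, -1.56, -0.06] [-0.1, 0.3, 5.0]
[  8.1 -28.4 134.9  -0.3  43.4  90.2]
```

Run:
```python
import numpy as np
D=[(7.51,85.33,87.26,599.5,230.3),(-51.1,143.1,39.1,538.8,229.7),(-28.4,134.9,43.4,520.2,110.5)]
A=[];b=[]
for j2,j3,j5,rr,z in D:
    q=np.radians(j2);a=np.radians(j2+j3);s=np.radians(j2+j3+j5)
    A+= [[1,0,np.sin(q),np.sin(a),np.cos(a),np.sin(s)],[0,1,np.cos(q),np.cos(a),-np.sin(a),np.cos(s)]]; b+=[rr,z]
print(np.linalg.cond(A)); print(np.linalg.solve(A,b).round(1), np.linalg.lstsq(np.delete(np.array(A),4,1),b,rcond=None)[0].round(1))
```

```text
163.87605205406075
[ -7.9 325.3 396.3 560.2  65.4 394.8] [-30.1 270.3 465.7 567.4 473.9]
```

Run:
```python
import numpy as np
from scipy.optimize import fsolve
a1,h,L2,L3,e,Lt=-7.9,325.3,396.3,560.2,65.4,394.8
def f(q,rr,z,t):
    a=q[0]+q[1]; s=np.pi-t
    return [a1+L2*np.sin(q[0])+L3*np.sin(a)+e*np.cos(a)+Lt*np.sin(s)-rr, h+L2*np.cos(q[0])+L3*np.cos(a)-e*np.sin(a)+Lt*np.cos(s)-z]
for X in (-45,6,46,15):
  for z in(66,110,190):
    if X==15 and z!=190: continue
    for t in(20,30,35,40,45,50,55):
        rr=(X+552)/np.cos(0.09)
        q,_,ok,_=fsolve(f,np.radians([-30,130]),(rr,z,np.radians(t)),full_output=1)
        d=np.degrees(q); print(X,z,t,d.round(0),round(180-t-d.sum()),ok)
```

```text
-45 66 20 [-17. 128.] 48 1
-45 66 30 [-26. 138.] 38 1
-45 66 35 [-30. 143.] 32 1
-45 66 40 [-34. 148.] 26 1
-45 66 45 [-38. 153.] 21 1
-45 66 50 [-41. 157.] 14 1
-45 66 55 [-42. 161.] 6 1
-45 110 20 [-21. 126.] 54 1
-45 110 30 [-31. 136.] 44 1
-45 110 35 [-36. 141.] 39 1
-45 110 40 [-41. 146.] 35 1
-45 110 45 [-46. 151.] 30 1
-45 110 50 [-51. 156.] 25 1
-45 110 55 [-57. 162.] 20 1
-45 190 20 [-25. 121.] 64 1
-45 190 30 [-36. 131.] 55 1
-45 190 35 [-42. 136.] 51 1
-45 190 40 [-47. 141.] 46 1
-45 190 45 [-54. 146.] 42 1
-45 190 50 [-60. 152.] 39 1
-45 190 55 [-68. 157.] 36 1
6 66 20 [ -8. 121.] 47 1
6 66 30 [-16. 131.] 35 1
6 66 35 [-19. 136.] 28 1
6 66 40 [-22. 140.] 21 1
6 66 45 [-24. 144.] 14 1
6 66 50 [-24. 148.] 6 1
6 66 55 [-23. 151.] -3 1
6 110 20 [-12. 119.] 52 1
6 110 30 [-20. 129.] 41 1
6 110 35 [-24. 134.] 35 1
6 110 40 [-28. 139.] 29 1
6 110 45 [-31. 143.] 22 1
6 110 50 [-33. 148.] 15 1
6 110 55 [-34. 152.] 7 1
6 190 20 [-16. 115.] 62 1
6 190 30 [-26. 125.] 51 1
6 190 35 [-30. 130.] 46 1
6 190 40 [-35. 135.] 40 1
6 190 45 [-39. 139.] 35 1
6 190 50 [-43. 144.] 29 1
6 190 55 [-47. 149.] 23 1
46 66 20 [ -2. 116.] 46 1
46 66 30 [ -9. 125.] 33 1
46 66 35 [-12. 130.] 27 1
46 66 40 [-14. 134.] 19 1
46 66 45 [-15. 138.] 12 1
46 66 50 [-15. 142.] 3 1
46 66 55 [-14. 145.] -6 1
46 110 20 [ -5. 114.] 52 1
46 110 30 [-13. 124.] 39 1
46 110 35 [-16. 129.] 33 1
46 110 40 [-19. 133.] 26 1
46 110 45 [-22. 138.] 19 1
46 110 50 [-23. 142.] 11 1
46 110 55 [-23. 145.] 3 1
46 190 20 [-10. 109.] 61 1
46 190 30 [-19. 119.] 49 1
46 190 35 [-23. 124.] 43 1
46 190 40 [-27. 129.] 37 1
46 190 45 [-30. 134.] 31 1
46 190 50 [-33. 139.] 24 1
46 190 55 [-35. 143.] 17 1
15 190 20 [-15. 113.] 62 1
15 190 30 [-24. 123.] 51 1
15 190 35 [-29. 128.] 45 1
15 190 40 [-33. 133.] 40 1
15 190 45 [-37. 138.] 34 1
15 190 50 [-41. 143.] 28 1
15 190 55 [-44. 148.] 22 1
```

Run:
```python
from h import *
rel([(carw((-38,4.5,62)),33),(carw((9,4.5,59)),40)],sgn=-1)
```

```text
t 3.0 tcp [508.  122.7 110.5] gap 72.5 F [ 0.4 -0.1  0.9] car [-44.6   4.5 110.5]
[4.53, -1.86, -0.02] [-0.1, 0.3, 3.0]
[7.14, 2.06, -0.04] [-0.1, 0.3, 10.0]
```

Call:
servo_tool --commands '[[[51,4.5,-1.85,0,0,0.3,3],[51,4.5,-1.85,0,0,0.3,3],[51,4.5,-1.85,0,0,0.3,3]]]'

```text
time: 3.3
tool_pos: [513.7, 123.5, 62.7]
tcp_rot: [90.1, 57.1, 8.3]
ft_force: [0.7, 0.9, 0.5]
finger_gap: 68.5
```

Run:
```python
from h import *
rel([(carw((9,4.5,59)),40)],sgn=-1)
for n in("side","top"):
    p,d=r.snapshot(n); c=(312,185) if n=="side" else (268,232)
    overlay(p,n,[],n+"2",c,pose=CP)
```

```text
t 3.3 tcp [513.7 123.5  62.7] gap 68.5 F [0.7 0.9 0.5] car [-38.9   4.4  62.7]
[2.91, 3.82, -0.02] [-0.1, -0.0, 7.1]
```

View pics/side2.png

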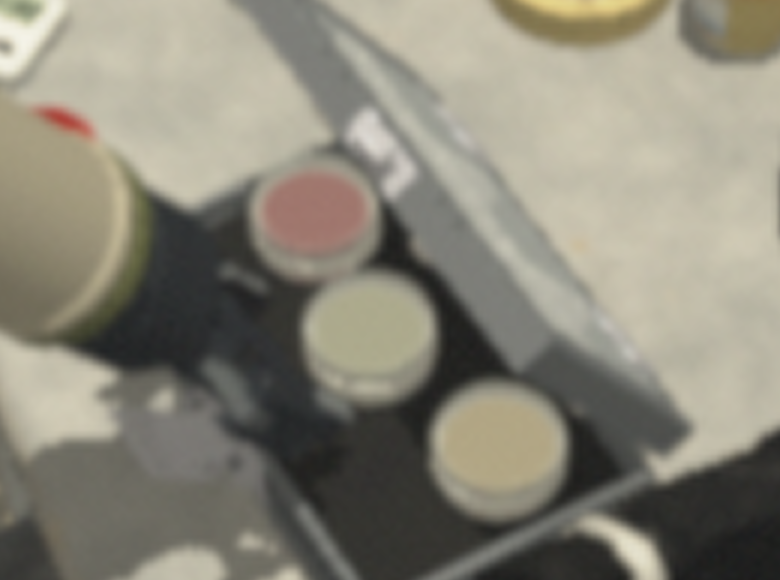

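View pics/top2.png

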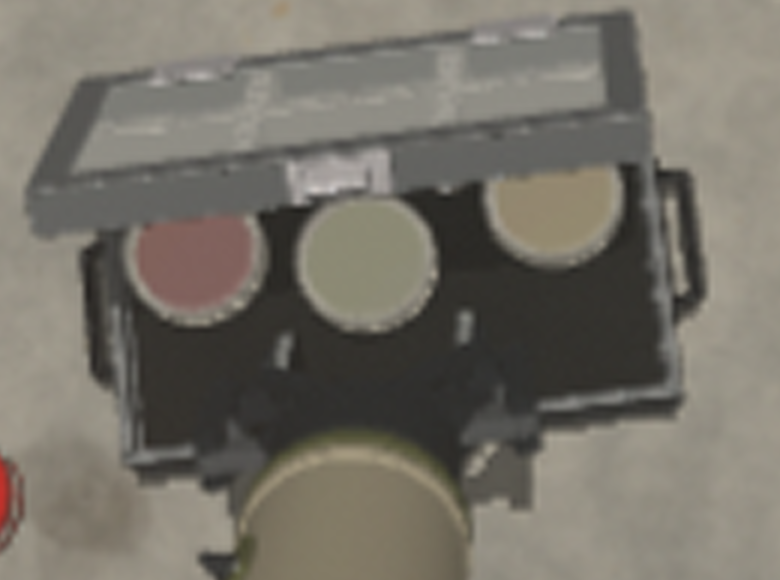

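Call:
servo_tool --commands '[[[51,0.7,0.95,0,0,0,2],[51,1.4,1.9,0,0,0,4],[51,2.2,2.9,0,0,0,6],[51,2.9,3.8,0,0,0,7],[51,2.9,3.8,0,0,0,7]]]'

```text
time: 3.9
tool_pos: [564.6, 130.7, 62.5]
tcp_rot: [90.1, 49.7, 8.2]
ft_force: [-1.1, -0.4, 0.1]
finger_gap: 68.6
```

Run:
```python
from h import *
rel([(carw((9,4.5,59)),40)],sgn=-1)
for n in("side","top"):
    p,d=r.snapshot(n); c=(312,185) if n=="side" else (268,232)
    overlay(p,n,[],n+"3",c,pose=CP)
```

```text
t 3.9 tcp [564.6 130.7  62.5] gap 68.6 F [-1.1 -0.4  0.1] car [12.5  4.2 62.5]
[0.04, -0.49, -0.03] [-0.1, 0.0, -0.3]
```

View pics/side3.png

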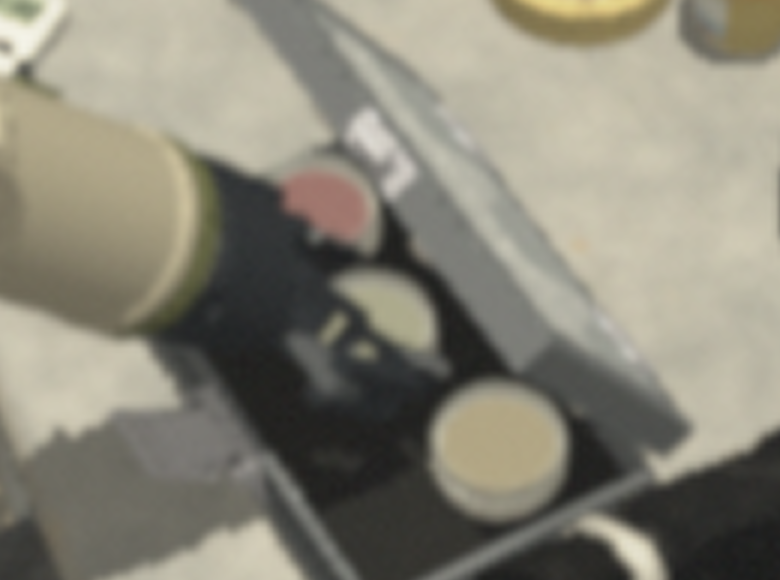

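View pics/top3.png

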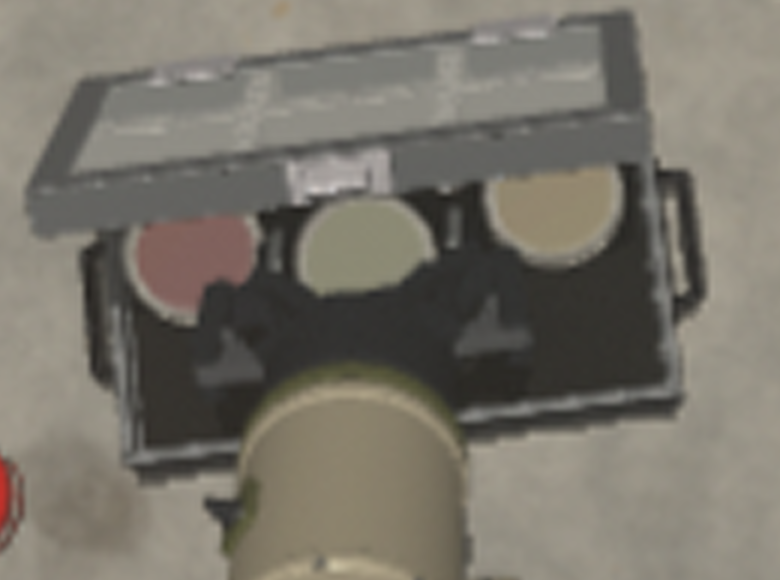

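Call:
servo_tool --commands '[[[95,0,-0.3,0,0,0,0],[95,0,-0.3,0,0,0,0],[95,0,-0.3,0,0,0,0],[95,0,-0.3,0,0,0,0]]]' --force 20

```text
time: 4.4
tool_pos: [561.5, 130.2, 59.9]
tcp_rot: [90.1, 49.7, 8.2]
ft_force: [-0.5, -1.0, 5.8]
finger_gap: 58.3
```

Run:
```python
from h import *
rel([(carw((20,1,63)),40),(carw((35,0,63)),45)],sgn=-1)
for n in("side","top"):
    p,d=r.snapshot(n); c=(312,185) if n=="side" else (268,232)
    overlay(p,n,[],n+"4",c,pose=CP)
```

```text
t 4.4 tcp [561.5 130.2  59.9] gap 58.3 F [-0.5 -1.   5.8] car [ 9.4  4.2 59.9]
[0.45, 1.01, 0.32] [-0.1, 0.0, -0.3]
[1.43, 2.15, 0.42] [-0.1, 0.0, 4.7]
```

View pics/top4.png

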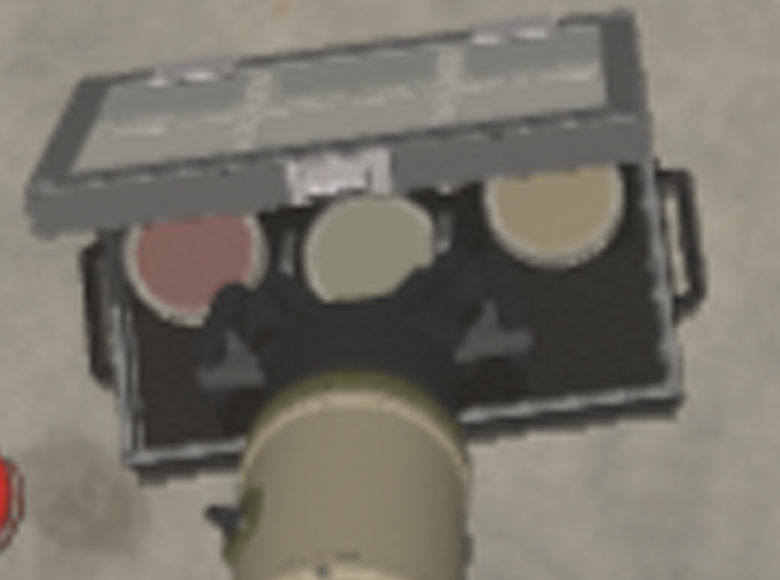

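Run:
```python
from h import *
rel([(carw((20,2,61.5)),40.3),(carw((31,0,61.5)),40.3)],sgn=-1)
```

```text
t 4.5 tcp [561.4 130.2  59.9] gap 58.5 F [-0.7 -0.3  5.8] car [ 9.4  4.2 59.9]
[0.57, 0.91, 0.22] [-0.1, 0.0, -0.0]
[1.28, 1.75, 0.42] [-0.1, 0.0, -0.0]
```

Call:
servo_tool --commands '[[[95,-0.1,0.1,0,0,0,0],[95,0.3,0.5,0.1,0,0,0],[95,0.6,0.9,0.2,0,0,0],[95,0.95,1.3,0.3,0,0,0],[95,1.3,1.75,0.42,0,0,0],[95,1.3,1.75,0.42,0,0,0]]]'

```text
time: 5.1
tool_pos: [583.1, 128.9, 59.9]
tcp_rot: [90.1, 49.8, 8.2]
ft_force: [2.4, 0.2, 4.6]
finger_gap: 58.2
```

Run:
```python
from h import *
rel([(carw((31,0,61.5)),46)],sgn=-1)
for n in("side","top"):
    p,d=r.snapshot(n); c=(312,185) if n=="side" else (268,232)
    overlay(p,n,[],n+"5",c,pose=CP)
```

```text
t 5.1 tcp [583.1 128.9  59.9] gap 58.2 F [2.4 0.2 4.6] car [30.6 -0.2 59.9]
[-0.09, 0.13, -0.02] [-0.1, 0.0, 5.8]
```

View pics/top5.png

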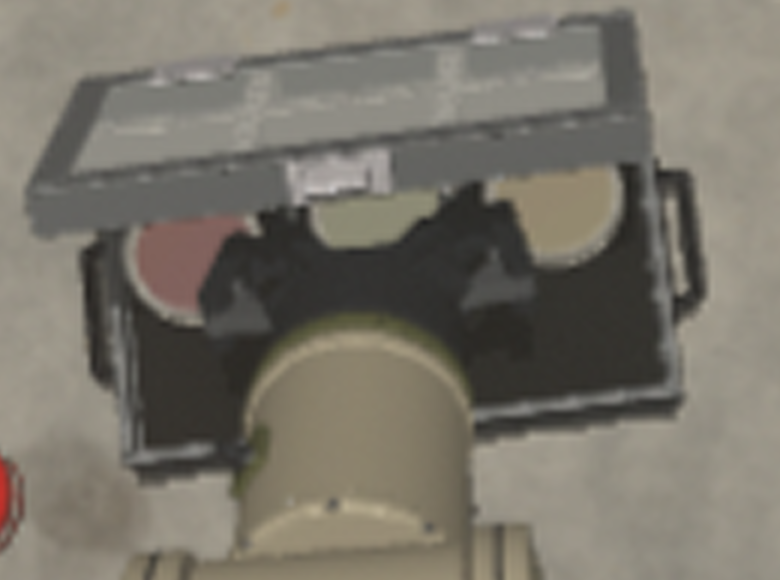

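View pics/side5.png

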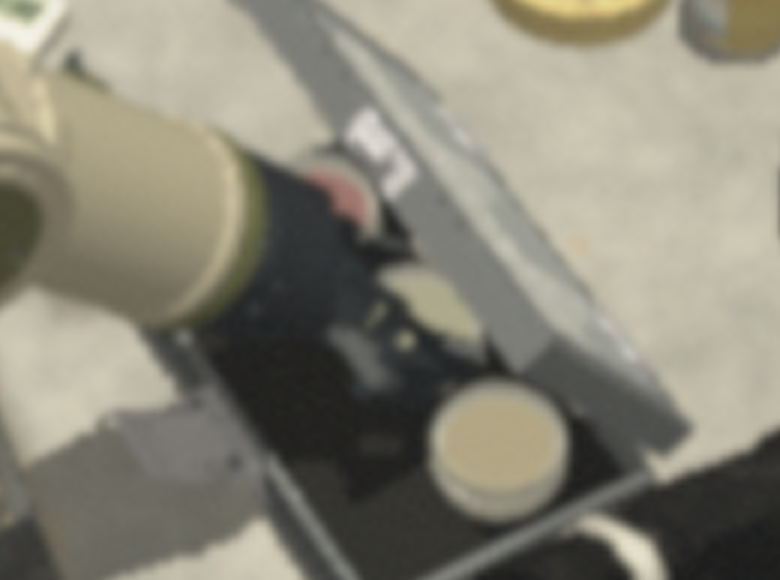

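Call:
servo_tool --commands '[[[60,0,0,0,0,0,0],[60,0,0,0,0,0,0],[60,0,0,0,0,0,3],[60,0,0.1,0,0,0,6],[60,0,0.1,0,0,0,6],[95,0,0.1,0,0,0,6],[95,0,0.1,0,0,0,6],[95,0,0.1,0,0,0,6]]]'

```text
time: 6.0
tool_pos: [583.0, 129.1, 59.5]
tcp_rot: [90.1, 43.9, 8.2]
ft_force: [0.5, 0.3, 0.3]
finger_gap: 58.4
```

Run:
```python
from h import *
rel([(carw((48,0,61.5)),46)],sgn=-1)
print(np.round(r.sense()["joint_pos"],1))
```

```text
t 6.0 tcp [583.  129.1  59.5] gap 58.4 F [0.5 0.3 0.3] car [30.6 -0.  59.5]
[1.12, 1.35, -0.0] [-0.1, 0.0, -0.1]
[  7.  -14.1 138.5   5.2   9.6  84.1]
```

Call:
servo_tool --commands '[[[95,0.4,0.4,0,0,0,0],[95,0.7,0.8,0,0,0,0],[95,1.0,1.1,0,0,0,0],[95,1.2,1.3,0,0,0,0],[95,1.2,1.3,0,0,0,0]]]'

```text
time: 6.5
tool_pos: [599.9, 131.4, 59.4]
tcp_rot: [90.1, 44.0, 8.2]
ft_force: [-0.5, -0.3, -1.0]
finger_gap: 58.5
```

Run:
```python
from h import *
rel([(carw((48,0,61.5)),46)],sgn=-1)
for n in("side","top"):
    p,d=r.snapshot(n); c=(312,185) if n=="side" else (268,232)
    overlay(p,n,[(rect(-70,70,117,42),(0,255,255)),(circ(37.5,0,72),(0,0,255))],n+"6",c)
```

```text
t 6.5 tcp [599.9 131.4  59.4] gap 58.5 F [-0.5 -0.3 -1. ] car [47.6 -0.1 59.4]
[-0.12, 0.18, -0.01] [-0.1, 0.0, 0.0]
```

View pics/side6.png

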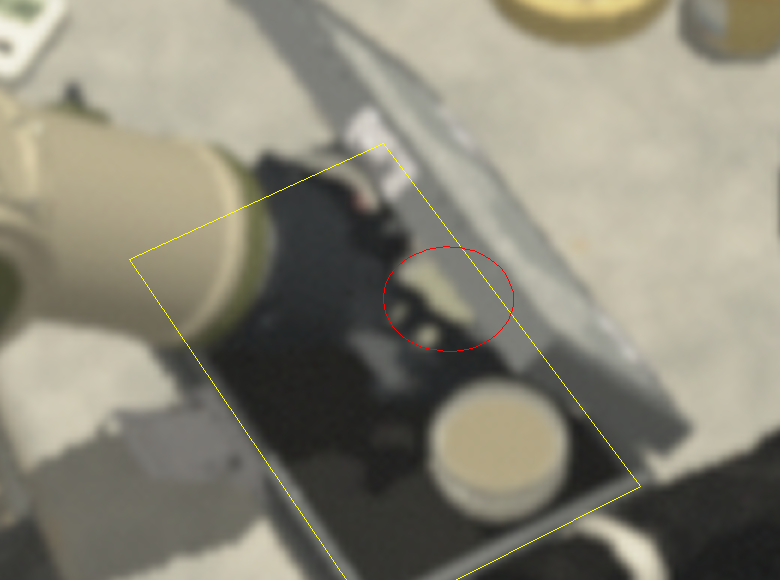

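Call:
servo_tool --commands '[[[95,0.14,0.14,0,0,0,0],[95,0.14,0.14,0,0,0,0],[95,0.14,0.14,0,0,0,0]]]'

```text
time: 6.9
tool_pos: [600.3, 131.6, 58.1]
tcp_rot: [90.1, 44.2, 8.3]
ft_force: [-9.2, -2.7, 2.9]
finger_gap: 58.2
```

Call:
servo_tool --commands '[[[95,0.14,0.14,0,0,0,0],[95,0.14,0.14,0,0,0,0],[95,0.14,0.14,0,0,0,0]]]'

```text
time: 7.2
tool_pos: [601.1, 131.9, 57.0]
tcp_rot: [90.1, 44.3, 8.3]
ft_force: [-19.3, -3.6, 6.9]
finger_gap: 58.3
```

Call:
servo_tool --commands '[[[95,-0.45,-0.4,0,0,0,0],[95,-0.45,-0.4,0,0,0,0],[60,-0.45,-0.4,0,0,0,0],[60,-0.45,-0.4,0,0,0,0],[60,-2,-1.5,0,0,0,0],[60,-4,-4,0,0,0,-6],[60,-4,-4,0,0,0,-6]]]'

```text
time: 7.9
tool_pos: [546.6, 123.8, 59.2]
tcp_rot: [90.1, 50.2, 8.2]
ft_force: [1.2, 0.2, 0.5]
finger_gap: 65.3
```

Run:
```python
from h import *
rel([(carw((-38,80,100)),33)],sgn=-1)
for n in("side","top"):
    p,d=r.snapshot(n); c=(312,185) if n=="side" else (268,232)
    overlay(p,n,[],n+"7",c)
```

```text
t 7.9 tcp [546.6 123.8  59.2] gap 65.3 F [1.2 0.2 0.5] car [-6.3  0.  59.2]
[-5.16, 0.16, -8.0] [-0.1, 0.0, -6.8]
```

View pics/side7.png

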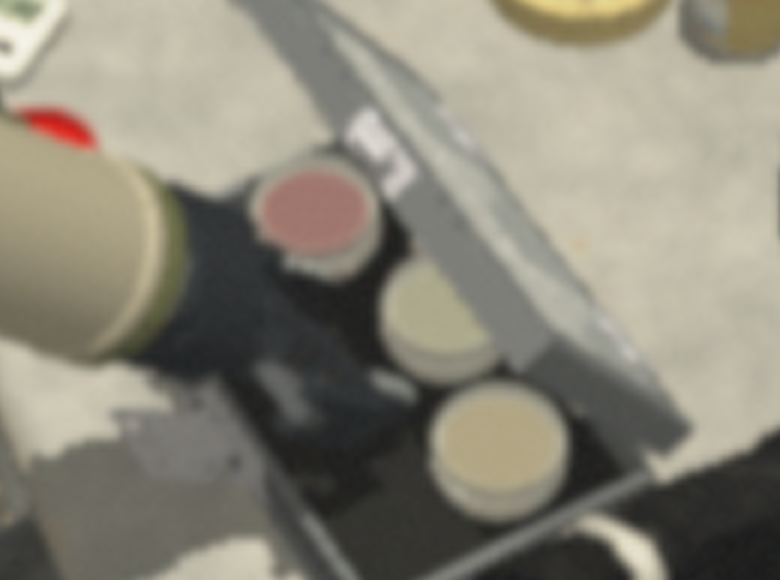

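Call:
servo_tool --commands '[[[45,-5.2,0.2,0,0,0,-6.8],[45,-5.2,0.2,0,0,0,-6.8],[45,-5.2,0.2,-4,0,0,-6.8],[45,-5.2,0.2,-8,0,0,-6.8],[45,-5.2,0.2,-8,0,0,-6.8],[45,-5.2,0.2,-8,0,0,-6.8]]]'

```text
time: 8.6
tool_pos: [505.1, 200.3, 100.1]
tcp_rot: [90.2, 56.7, 8.5]
ft_force: [-0.4, 0.4, -0.6]
finger_gap: 70.1
```

Run:
```python
from h import *
rel([(carw((-27,79.5,65)),34),(carw((20,79.5,61)),41)],sgn=-1)
for n in("side","top"):
    p,d=r.snapshot(n); c=(312,185) if n=="side" else (268,232)
    overlay(p,n,[(circ(9.5,79,72),(0,0,255)),(circ(15,-78,72),(0,0,255)),(circ(37.5,0,72),(0,255,0))],n+"8",c)
```

```text
t 8.6 tcp [505.1 200.3 100.1] gap 70.1 F [-0.4  0.4 -0.6] car [-36.4  81.7 100.1]
[3.44, -1.14, 0.23] [0.1, -0.1, 0.7]
[6.36, 2.56, 0.24] [0.1, -0.1, 7.7]
```

View pics/top8.png

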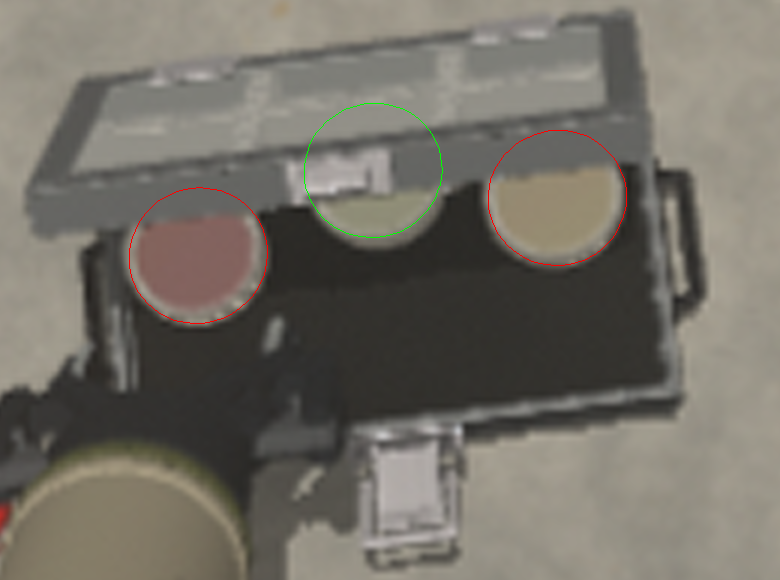

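View pics/side8.png

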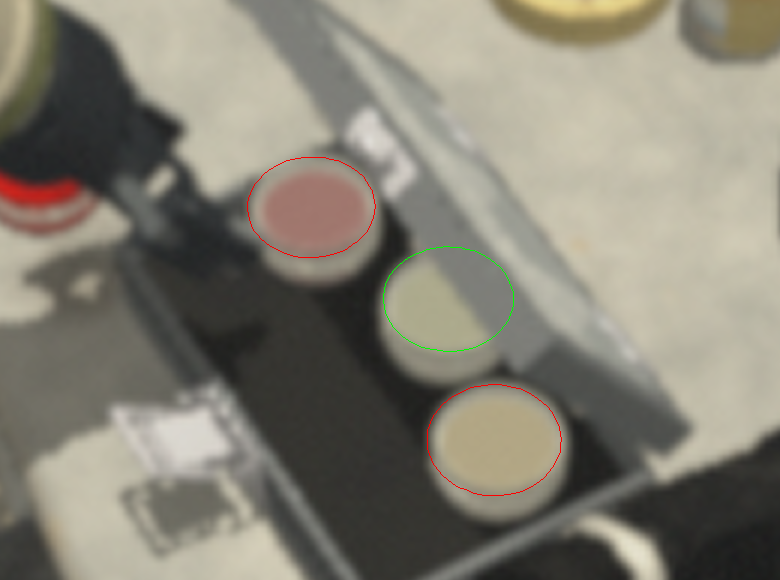

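Call:
servo_tool --commands '[[[45,3.4,-1.1,0.2,0,0,0.7],[45,3.4,-1.1,0.2,0,0,0.7],[45,4.1,-0.2,0.2,0,0,2.5],[45,4.9,0.7,0.2,0,0,4.5],[45,5.6,1.6,0.2,0,0,6],[45,6.3,2.5,0.2,0,0,7.7],[45,6.3,2.5,0.2,0,0,7.7]]]'

```text
time: 9.4
tool_pos: [560.8, 203.2, 61.5]
tcp_rot: [90.1, 49.0, 8.1]
ft_force: [-0.7, 0.4, 0.4]
finger_gap: 70.5
```

Run:
```python
from h import *
rel([(carw((20,79.5,61)),41)],sgn=-1)
for n in("side","top"):
    p,d=r.snapshot(n); c=(312,185) if n=="side" else (268,232)
    overlay(p,n,[],n+"9",c)
```

```text
t 9.4 tcp [560.8 203.2  61.5] gap 70.5 F [-0.7  0.4  0.4] car [19.2 76.5 61.5]
[0.09, 0.03, -0.3] [-0.2, 0.1, 0.0]
```

View pics/top9.png

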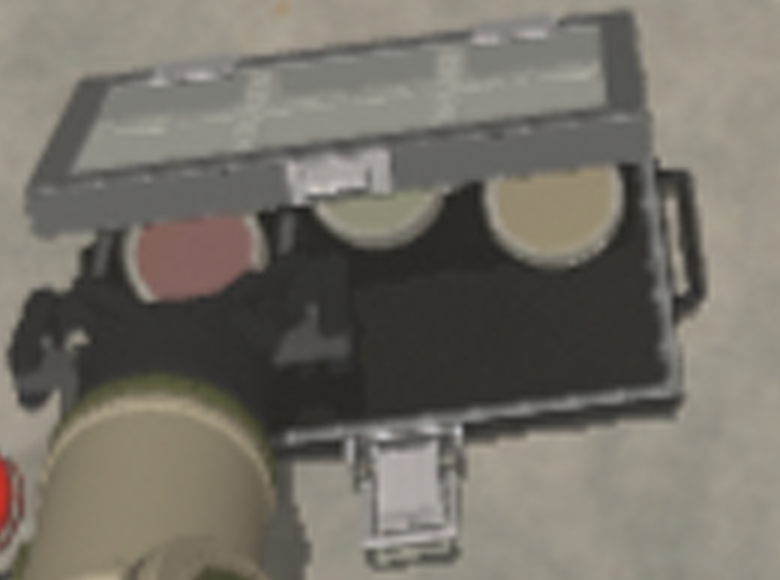

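Call:
servo_tool --commands '[[[45,0,0,-0.2,0,0,0],[45,0,0,-0.2,0,0,0],[95,0,0,-0.2,0,0,0],[95,0,0,-0.2,0,0,0],[95,0,0,-0.2,0,0,0],[95,0,0,-0.2,0,0,0]]]'

```text
time: 10.1
tool_pos: [560.3, 206.8, 61.8]
tcp_rot: [90.1, 49.0, 8.3]
ft_force: [-1.6, -0.3, 5.5]
finger_gap: 58.3
```

Run:
```python
from h import *
rel([(carw((33,81.5,61)),41)],sgn=-1)
print(r.sense()["wrist_torque"])
```

```text
t 10.1 tcp [560.3 206.8  61.8] gap 58.3 F [-1.6 -0.3  5.5] car [19.2 80.2 61.8]
[0.97, 0.99, -0.14] [-0.1, -0.0, -0.0]
[-0.01026739  0.07598217 -0.04350897]
```

Call:
servo_tool --commands '[[[95,0.2,0.35,0,0,0,0],[95,0.5,0.6,-0.1,0,0,0],[95,0.95,1.0,-0.15,0,0,0],[95,0.95,1.0,-0.15,0,0,0],[58,0.95,1.0,-0.15,0,0,0],[58,0.95,1.0,-0.15,0,0,2],[58,0.95,1.1,-0.15,0,0,5],[58,0.95,1.1,-0.15,0,0,5]]]'

```text
time: 10.9
tool_pos: [571.8, 209.2, 58.4]
tcp_rot: [89.9, 44.2, 8.1]
ft_force: [-0.2, -0.4, -0.7]
finger_gap: 65.8
```

Call:
servo_tool --commands '[[[95,0,0,0,0,0,0],[95,0,0,0,0,0,0],[95,0,0,0,0,0,0],[95,0,0,0,0,0,0]]]'

```text
time: 11.3
tool_pos: [574.4, 210.1, 61.6]
tcp_rot: [90.1, 44.0, 8.2]
ft_force: [-0.3, 0.1, -0.4]
finger_gap: 57.7
```

Run:
```python
from h import *
rel([(carw((48,82,61)),46.3)],sgn=-1)
print(r.sense()["wrist_torque"],r.sense()["joint_pos"])
```

```text
t 11.3 tcp [574.4 210.1  61.6] gap 57.7 F [-0.3  0.1 -0.4] car [33.6 81.4 61.6]
[1.08, 0.96, -0.06] [-0.1, 0.0, 0.3]
[-0.03142018  0.41386848  0.00127364] [ 20.53205392  -9.96600802 134.77357842 -42.07079086  13.22507486
 140.05384046]
```

Call:
servo_tool --commands '[[[95,0.2,0.2,0,0,0,0],[95,0.4,0.4,0,0,0,0],[95,0.7,0.6,0,0,0,0],[95,0.7,0.6,0,0,0,0]]]'

```text
time: 11.7
tool_pos: [583.7, 211.4, 60.9]
tcp_rot: [90.1, 44.0, 8.2]
ft_force: [-0.7, -0.4, -1.2]
finger_gap: 58.1
```

Run:
```python
from h import *
rel([(carw((48,82,61)),46.3)],sgn=-1)
print(r.sense()["wrist_torque"],r.sense()["joint_pos"].round(1))
```

```text
t 11.7 tcp [583.7 211.4  60.9] gap 58.1 F [-0.7 -0.4 -1.2] car [43.1 81.4 60.9]
[0.35, 0.35, -0.06] [-0.1, 0.0, 0.3]
[ 0.00204092  0.46731543 -0.01264523] [ 20.2  -8.2 133.4 -42.5  12.8 140.3]
```

Steady. Advance in 2 mm steps until the rim is felt.

Call:
servo_tool --commands '[[[95,0.14,0.14,0,0,0,0],[95,0.14,0.14,0,0,0,0],[95,0.14,0.14,0,0,0,0]]]'

```text
time: 12.0
tool_pos: [584.6, 211.4, 60.0]
tcp_rot: [90.1, 44.1, 8.2]
ft_force: [-3.1, 0.2, -1.1]
finger_gap: 58.0
```

Call:
servo_tool --commands '[[[95,0.14,0.14,0,0,0,0],[95,0.14,0.14,0,0,0,0],[95,0.14,0.14,0,0,0,0]]]'

```text
time: 12.3
tool_pos: [585.8, 211.5, 59.4]
tcp_rot: [90.0, 44.2, 8.2]
ft_force: [-14.7, -2.5, 7.6]
finger_gap: 58.5
```

Run:
```python
from h import *
rel([(carw((48,82,61)),46.3)],sgn=-1)
print(r.sense()["wrist_torque"])
```

```text
t 12.3 tcp [585.8 211.5  59.4] gap 58.5 F [-14.7  -2.5   7.6] car [45.1 81.1 59.4]
[0.1, 0.32, -0.09] [-0.1, 0.1, 0.5]
[-0.29053643  1.25100982 -0.11969187]
```

Call:
servo_tool --commands '[[[95,-0.27,-0.25,0,0,0,0],[95,-0.27,-0.25,0,0,0,0],[95,-0.27,-0.25,0,0,0,0]]]'

```text
time: 12.6
tool_pos: [583.7, 211.5, 61.2]
tcp_rot: [90.1, 44.0, 8.2]
ft_force: [-0.3, -0.5, -0.1]
finger_gap: 58.4
```

Call:
servo_tool --commands '[[[60,0,0,0,0,0,0],[60,0,0,0,0,0,0],[60,0,0,0,0,0,0],[60,-1.5,-1.2,0,0,0,0],[60,-4,-4,0,0,0,-6],[60,-4,-4,0,0,0,-6],[60,-4,-4,0,0,0,-6]]]'

```text
time: 13.3
tool_pos: [527.4, 203.8, 60.8]
tcp_rot: [90.2, 50.0, 8.3]
ft_force: [1.0, -0.3, 0.2]
finger_gap: 65.3
```

Run:
```python
from h import *
rel([(carw((-38,80,100)),33),(carw((-38,-78,100)),33),(carw((-25,-78,65)),34)],sgn=-1)
print(r.sense()["joint_pos"].round(1))
```

```text
t 13.3 tcp [527.4 203.8  60.8] gap 65.3 F [ 1.  -0.3  0.2] car [-13.8  81.9  60.8]
[-4.56, 0.67, 0.18] [-0.2, -0.1, -7.0]
[-4.57, 0.71, 15.98] [-0.2, -0.1, -7.0]
[-1.06, -0.54, 15.99] [-0.2, -0.1, -6.0]
[ 21.3 -17.7 137.6 -22.3  22.3 121. ]
```

Call:
servo_tool --commands '[[[45,-4.6,0.7,0.2,0,0,-7],[45,-4.6,0.7,0.2,0,0,-7],[45,-4.6,0.7,5.5,0,0,-7],[45,-4.6,0.7,10.5,0,0,-7],[45,-4.6,0.7,16,0,0,-7],[45,-4.6,0.7,16,0,0,-7],[45,-4.6,0.7,16,0,0,-7]]]'

```text
time: 14.0
tool_pos: [527.1, 37.6, 99.6]
tcp_rot: [89.9, 57.0, 7.7]
ft_force: [-1.3, -0.4, 1.1]
finger_gap: 70.4
```

Run:
```python
from h import *
rel([(carw((-23,-78,65)),34),(carw((24,-78,61)),41)],sgn=-1)
for n in("side","top"):
    p,d=r.snapshot(n); c=(312,185) if n=="side" else (268,232)
    overlay(p,n,[],n+"10",c)
```

```text
t 14.0 tcp [527.1  37.6  99.6] gap 70.4 F [-1.3 -0.4  1.1] car [-38.  -82.5  99.6]
[3.72, -0.63, -0.47] [-0.4, 0.3, 1.0]
[6.61, 3.09, -0.51] [-0.4, 0.3, 8.0]
```

View pics/top10.png

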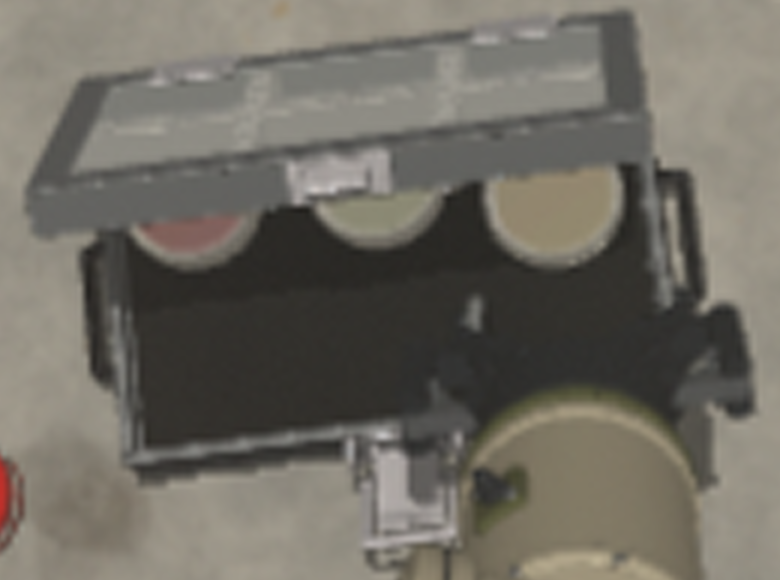

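View pics/side10.png

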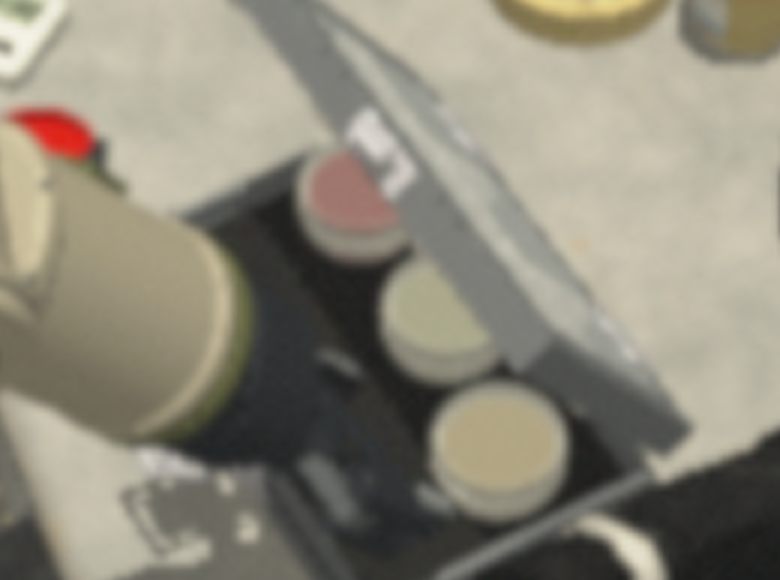

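Call:
servo_tool --commands '[[[45,3.7,-0.6,-0.5,0,0.2,1],[45,3.7,-0.6,-0.5,0,0.2,1],[45,4.4,0.3,-0.5,0,0.2,3],[45,5.1,1.2,-0.5,0,0.2,5],[45,5.8,2.1,-0.5,0,0.2,6.5],[45,6.6,3.1,-0.5,0,0.2,8],[45,6.6,3.1,-0.5,0,0.2,8]]]'

```text
time: 14.8
tool_pos: [587.0, 56.9, 61.1]
tcp_rot: [90.4, 49.0, 8.7]
ft_force: [-0.2, 0.8, -0.6]
finger_gap: 70.2
```

Run:
```python
from h import *
rel([(carw((24,-78,61)),41)],sgn=-1)
for n in("side","top"):
    p,d=r.snapshot(n); c=(312,185) if n=="side" else (268,232)
    overlay(p,n,[],n+"11",c)
```

```text
t 14.8 tcp [587.   56.9  61.1] gap 70.2 F [-0.2  0.8 -0.6] car [ 24.1 -72.   61.1]
[0.0, -0.01, 0.6] [-0.1, -0.3, 0.0]
```

View pics/top11.png

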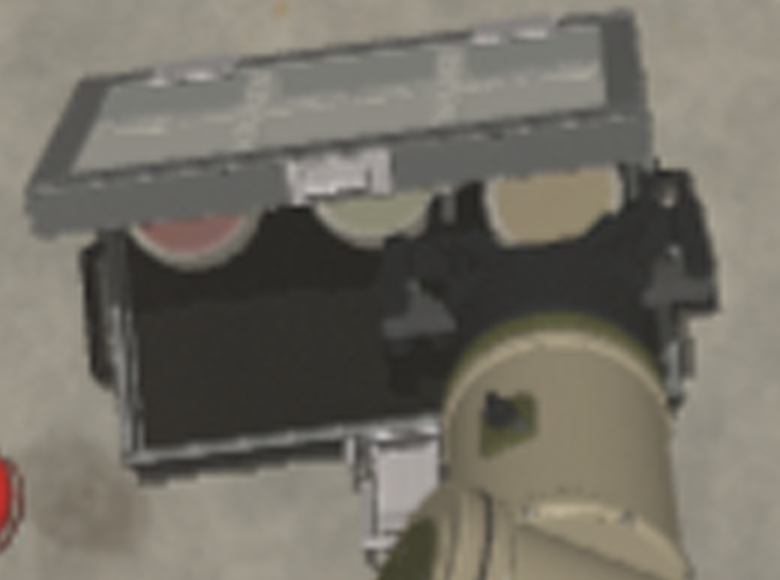

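Call:
servo_tool --commands '[[[45,0,0,0.5,0,0,0],[45,0,0,0.5,0,0,0],[45,0,0,0.5,0,0,0],[95,0,0,0.5,0,0,0],[95,0,0,0.5,0,0,0],[95,0,0,0.5,0,0,0],[95,0,0,0.5,0,0,0]]]'

```text
time: 15.6
tool_pos: [587.9, 50.4, 61.5]
tcp_rot: [90.3, 49.0, 8.5]
ft_force: [-2.3, 1.0, 5.6]
finger_gap: 58.2
```

Run:
```python
from h import *
rel([(carw((34,-81,61)),41)],sgn=-1)
print(r.sense()["joint_pos"].round(1))
```

```text
t 15.6 tcp [587.9  50.4  61.5] gap 58.2 F [-2.3  1.   5.6] car [ 24.1 -78.5  61.5]
[0.69, 0.72, 0.25] [-0.1, -0.2, -0.0]
[ -6.  -14.9 135.9  27.2  21.   53.6]
```

Drag back, regrip at 46°, then feel for the rim.

Call:
servo_tool --commands '[[[95,0.2,0.3,0.1,0,0,0],[95,0.45,0.5,0.15,0,0,0],[95,0.7,0.75,0.25,0,0,0],[95,0.7,0.75,0.25,0,0,0],[58,0.7,0.75,0.25,0,0,0],[58,0.7,0.75,0.25,0,0,2],[58,0.7,0.8,0.25,0,0,5],[58,0.7,0.8,0.25,0,0,5]]]'

```text
time: 16.4
tool_pos: [596.0, 49.8, 58.1]
tcp_rot: [90.5, 44.2, 8.6]
ft_force: [0.1, 1.6, -0.7]
finger_gap: 65.8
```

Call:
servo_tool --commands '[[[95,0,0,0,0,0,0],[95,0,0,0,0,0,0],[95,0,0,0,0,0,0],[95,0,0,0,0,0,0]]]'

```text
time: 16.8
tool_pos: [598.7, 49.4, 61.2]
tcp_rot: [90.3, 44.0, 8.5]
ft_force: [0.5, -0.0, -0.4]
finger_gap: 58.0
```

Run:
```python
from h import *
rel([(carw((44,-82,61)),46.3),(carw((48,-82,61)),46.3)],sgn=-1)
print(r.sense()["wrist_torque"],r.sense()["joint_pos"].round(1))
```

```text
t 16.8 tcp [598.7  49.4  61.2] gap 58.0 F [ 0.5 -0.  -0.4] car [ 34.7 -81.1  61.2]
[0.69, 0.63, 0.09] [-0.1, -0.2, 0.3]
[0.97, 0.91, 0.09] [-0.1, -0.2, 0.3]
[-0.02291493  0.47584757  0.029522  ] [ -6.9 -13.7 137.9  45.8  15.4  34.8]
```

Call:
servo_tool --commands '[[[95,0.25,0.2,0.1,0,0,0],[95,0.5,0.45,0.1,0,0,0],[95,0.7,0.65,0.1,0,0,0],[95,0.7,0.65,0.1,0,0,0]]]'

```text
time: 17.2
tool_pos: [607.8, 49.8, 60.1]
tcp_rot: [90.3, 44.1, 8.5]
ft_force: [-3.2, -2.4, -0.6]
finger_gap: 58.5
```

Call:
servo_tool --commands '[[[95,0.14,0.14,0,0,0,0],[95,0.14,0.14,0,0,0,0],[95,0.14,0.14,0,0,0,0]]]'

```text
time: 17.5
tool_pos: [608.9, 50.2, 59.3]
tcp_rot: [90.4, 44.2, 8.5]
ft_force: [-13.4, -3.0, 5.2]
finger_gap: 58.5
```

Call:
servo_tool --commands '[[[95,0.14,0.14,0,0,0,0],[95,0.14,0.14,0,0,0,0],[95,0.14,0.14,0,0,0,0]]]'

```text
time: 17.8
tool_pos: [610.5, 50.4, 59.1]
tcp_rot: [90.4, 44.2, 8.5]
ft_force: [-19.7, -5.3, 9.5]
finger_gap: 58.6
```

Call:
servo_tool --commands '[[[95,-0.42,-0.4,0,0,0,0],[95,-0.42,-0.4,0,0,0,0],[95,-0.42,-0.4,0,0,0,0]]]'

```text
time: 18.1
tool_pos: [606.4, 49.5, 61.0]
tcp_rot: [90.3, 44.0, 8.5]
ft_force: [-0.7, -0.9, 0.1]
finger_gap: 58.2
```

Run:
```python
from h import *
rel([(carw((42.5,-82,61)),46)],sgn=-1)
```

```text
t 18.1 tcp [606.4  49.5  61. ] gap 58.2 F [-0.7 -0.9  0.1] car [ 42.3 -82.1  61. ]
[0.02, 0.02, -0.01] [-0.2, -0.2, 0.0]
```

Call:
servo_tool --commands '[[[60,0,0,0,0,0,0],[60,0,0,0,0,0,0],[60,0,0,0,0,0,0],[60,-1.5,-1.2,0,0,0,0],[60,-4,-4,0,0,0,-6],[60,-8,-6,0,0,0,-10],[60,-10,-6,0,0,0,-14],[60,-10,-6,0,0,0,-14]]]'

```text
time: 18.9
tool_pos: [494.8, 32.3, 91.5]
tcp_rot: [90.2, 57.9, 8.4]
ft_force: [1.4, 0.2, 1.0]
finger_gap: 65.2
```

Call:
servo_tool --commands '[[[60,0,0,0,0,0,0],[60,0,0,0,0,0,0]]]'

```text
time: 19.1
tool_pos: [493.9, 33.4, 86.4]
tcp_rot: [90.5, 58.0, 8.7]
ft_force: [0.1, -0.1, -0.3]
finger_gap: 65.2
```

Run:
```python
from h import *
rel([(carw((42.5,-82,61)),46)],sgn=-1)
for n in("side","top"):
    p,d=r.snapshot(n); c=(312,185) if n=="side" else (268,232)
    overlay(p,n,[(circ(37.5,y,72),(0,0,255)) for y in(-82,0,82)],n+"12",c)
```

```text
t 19.1 tcp [493.9  33.4  86.4] gap 65.2 F [ 0.1 -0.1 -0.3] car [-71.4 -81.9  86.4]
[8.19, 8.31, 0.03] [-0.1, -0.2, 14.0]
```

View pics/top12.png

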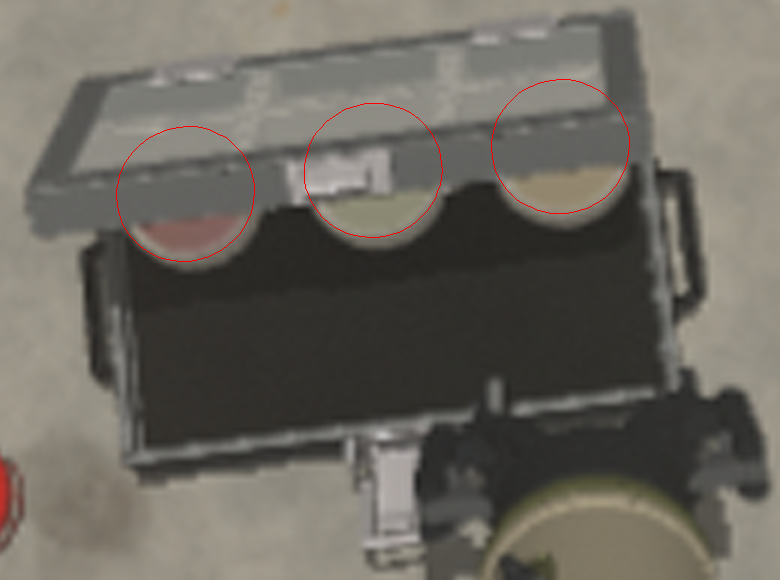

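View pics/side12.png

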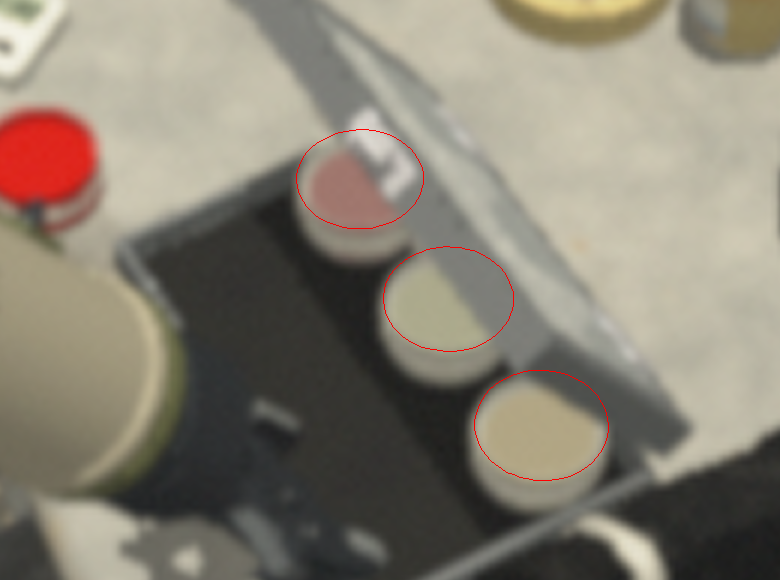

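Run:
```python
from h import *
D=[(38.5,81.5),(38,0),(38.5,-82)]
for n in("side","top"):
    p,d=r.snapshot(n); np.save(n+"13p.npy",p); c=(312,185) if n=="side" else (268,232)
    overlay(p,n,[(circ(x,y,72),(0,0,255)) for x,y in D]+[(circ(x,y,42),(0,255,255)) for x,y in D],n+"13",c)
```

```text
(no output)
```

View pics/top13.png

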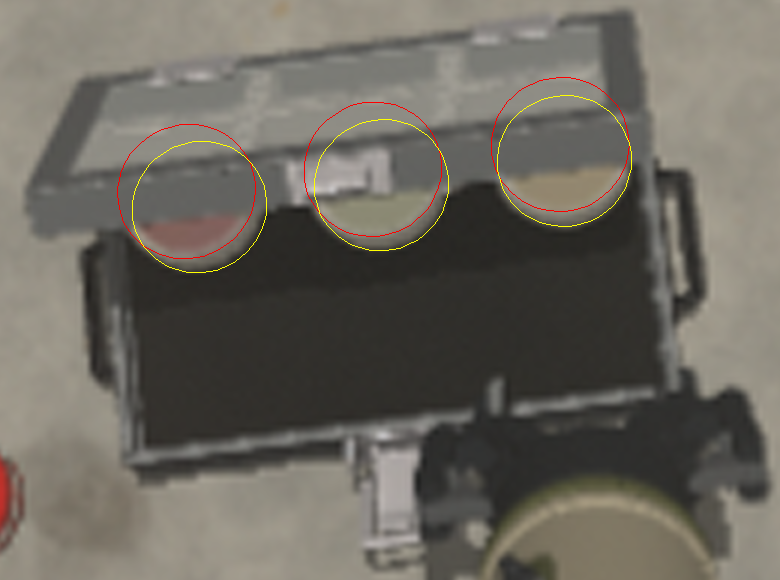

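View pics/side13.png

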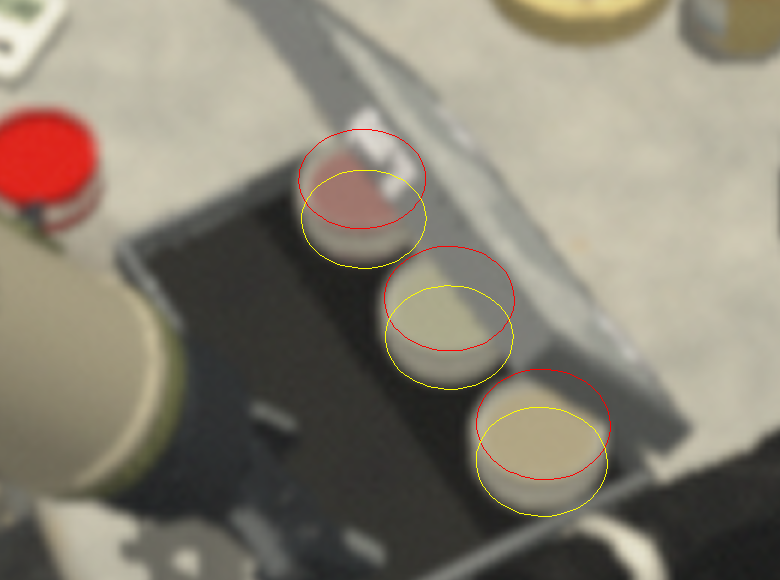

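Run:
```python
from h import *
def lidp(a,u,o,y): return (78.5-u*np.cos(a)+o*np.sin(a), y, 57+u*np.sin(a)+o*np.cos(a))
for n in("side","top"):
    p=np.load(n+"13p.npy"); c=(312,165) if n=="side" else (268,232)
    pl=[]
    for a,col in((.95,(0,255,255)),(1.0,(0,0,255))):
        for u,o in((153.5,22),(153.5,0)): pl.append(([lidp(a,u,o,-122),lidp(a,u,o,122)],col))
    overlay(p,n,pl,n+"14",c,pose=CP)
for a in(1.0,.97,.95,.8,.6,.4,.2,0): print(a,np.round(lidp(a,153.5,22,0),1),np.round(lidp(a,125,22,0),1))
rel([(carw((-71,0,200)),25),(carw((-20,0,270)),33)],sgn=-1)
```

```text
1.0 [ 14.1   0.  198.1] [ 29.5   0.  174.1]
0.97 [  9.9   0.  196.1] [ 26.    0.  172.5]
0.95 [  7.1   0.  194.7] [ 23.7   0.  171.5]
0.8 [-12.7   0.  182.4] [  7.2   0.  162. ]
0.6 [-35.8   0.  161.8] [-12.2   0.  145.7]
0.4 [-54.3   0.  137. ] [-28.1   0.  125.9]
0.2 [-67.6   0.  109.1] [-39.6   0.  103.4]
0 [-75.   0.  79.] [-46.5   0.   79. ]
t 19.3 tcp [493.1  33.4  85.6] gap 65.3 F [-1.  -0.4 -0. ] car [-72.1 -81.8  85.6]
[-9.62, 6.12, -8.24] [-0.1, -0.3, -6.8]
[-12.87, 14.14, -8.27] [-0.1, -0.3, 1.2]
```

View pics/top14.png

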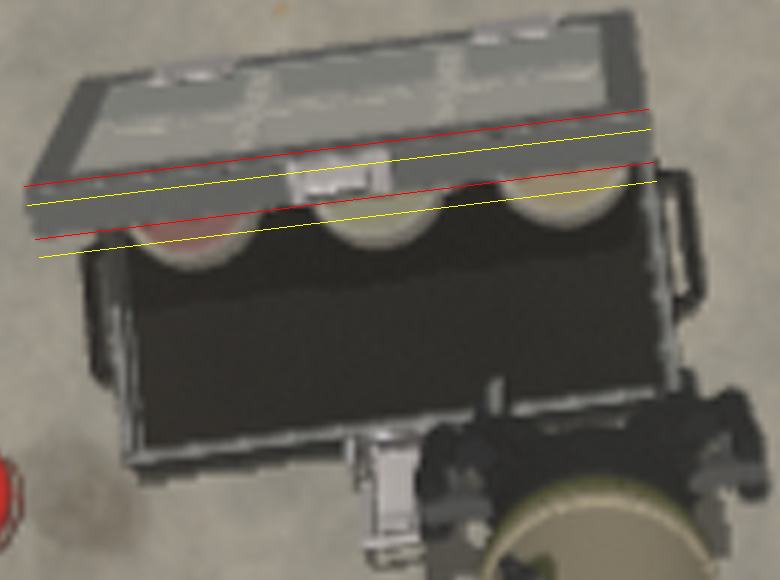

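View pics/side14.png

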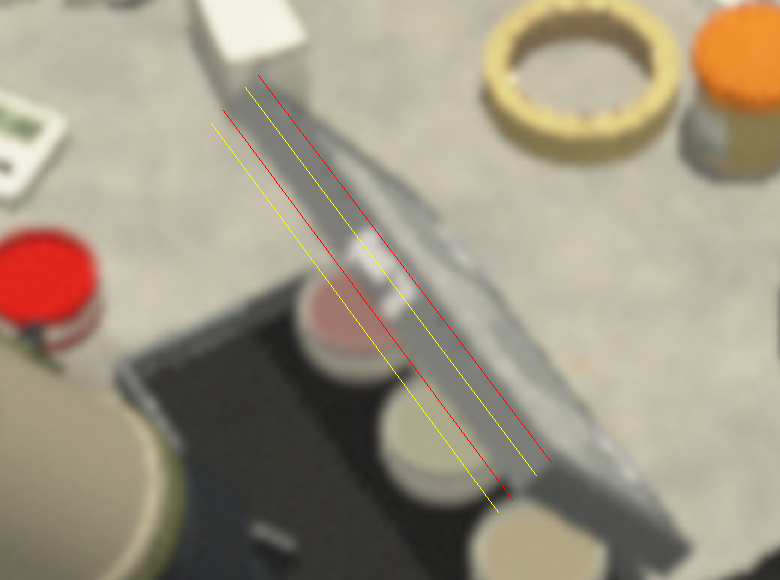

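Call:
servo_tool --commands '[[[255,-5,3,-2,0,0,-4],[255,-10,6,-4,0,0,-7],[255,-10,6,-8,0,0,-7],[255,-12.5,13,-8.2,0,0,-4],[255,-12.5,14.5,-8.2,0,0,-2],[255,-12.5,14.5,-8.2,0,0,-2],[255,-12.5,14.5,-8.2,0,0,-2],[255,-12.5,14.5,-8.2,0,0,-2]]]'

```text
time: 20.1
tool_pos: [537.3, 121.4, 267.8]
tcp_rot: [90.5, 60.3, 8.7]
ft_force: [-0.2, -0.7, -1.5]
finger_gap: 0.3
```

Run:
```python
from h import *
rel([(carw((2,0,247)),32),(carw((40,0,186)),32)],sgn=-1)
print(r.sense()["joint_pos"].round(1))
```

```text
t 20.1 tcp [537.3 121.4 267.8] gap 0.3 F [-0.2 -0.7 -1.5] car [-15.8  -1.  267.8]
[2.69, 0.51, -0.09] [-0.1, -0.2, 2.3]
[9.87, 0.79, -0.06] [-0.1, -0.2, 2.3]
[  6.8 -30.5 119.5   1.1  61.3  88.3]
```

Call:
servo_tool --commands '[[[255,2.7,1.3,0,0,0,2],[255,5,1.2,0,0,0,2],[255,8,1,0,0,0,2],[255,9.9,0.8,0,0,0,2],[255,9.9,0.8,0,0,0,2],[255,9.9,0.8,0,0,0,2]]]'

```text
time: 20.7
tool_pos: [593.0, 129.6, 187.2]
tcp_rot: [90.5, 58.2, 8.6]
ft_force: [-0.4, 0.3, -0.3]
finger_gap: 0.0
```

Run:
```python
from h import *
T=[]
for a,t in((.95,32),(.85,32),(.75,32),(.65,32),(.55,32)):
    # finger front face 11 off axis; contact at u=125 on outer face, tip
    u=128;e=np.array([78.5-u*np.cos(a)+22*np.sin(a),57+u*np.sin(a)+22*np.cos(a)]); n=np.array([np.sin(a),np.cos(a)])
    tt=np.radians(t); 
    # tip front corner = TCP - 11*y_t ; y_t=(cos t, sin t)
    tcp=e+11*np.array([np.cos(tt),np.sin(tt)])
    T.append((carw((tcp[0],0,tcp[1])),t)); print(a,tcp.round(1))
rel(T,sgn=-1)
print(r.sense()["joint_pos"].round(1))
for n in("side",):
    p,d=r.snapshot(n); c=(312,165) if n=="side" else (268,232)
    overlay(p,n,[],n+"15",c)
```

```text
0.95 [ 31.3 179.7]
0.85 [ 19.9 173.5]
0.75 [  9.2 166.2]
0.65 [ -0.8 157.8]
0.55 [ -9.8 148.5]
t 20.7 tcp [593.  129.6 187.2] gap 0.0 F [-0.4  0.3 -0.3] car [ 40.5  -0.9 187.2]
[0.14, -1.18, -0.09] [-0.1, -0.2, 0.2]
[0.07, -2.47, -0.08] [-0.1, -0.2, 0.2]
[0.13, -3.77, -0.08] [-0.1, -0.2, 0.2]
[0.32, -5.05, -0.08] [-0.1, -0.2, 0.2]
[0.64, -6.31, -0.07] [-0.1, -0.2, 0.2]
[  7.  -18.6 120.1   1.2  46.7  88.2]
```

View pics/side15.png

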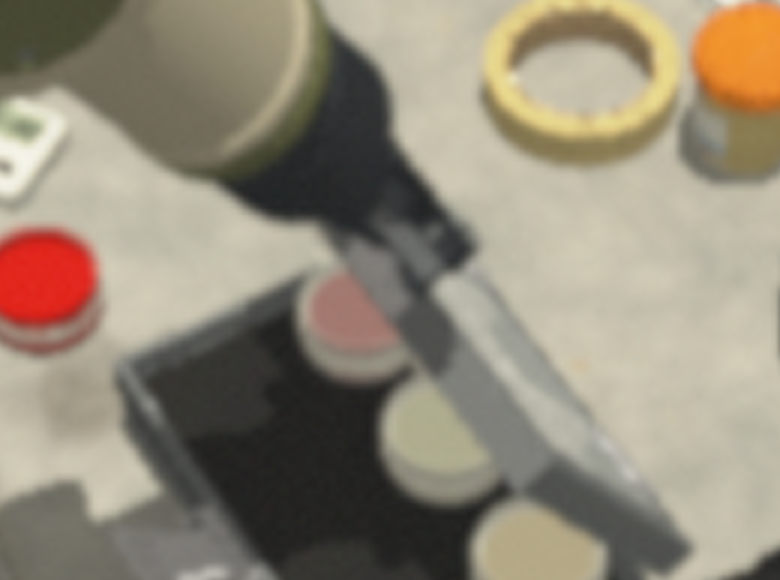

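Call:
servo_tool --commands '[[[255,0.1,-0.7,0,0,0,0],[255,0.1,-1.3,0,0,0,0],[255,0.1,-1.9,0,0,0,0],[255,0.1,-2.5,0,0,0,0],[255,0.1,-3.2,0,0,0,0],[255,0.15,-3.8,0,0,0,0],[255,0.3,-4.4,0,0,0,0],[255,0.4,-5,0,0,0,0]]]'

```text
time: 21.55
tool_pos: [553.7, 124.4, 158.2]
tcp_rot: [90.4, 58.0, 8.7]
ft_force: [0.6, -0.6, 1.9]
finger_gap: 0.1
```

```bash
cat >> h.py <<'E'
def lidT(lst,u=128,y=0,off=11):
    T=[]
    for a,t in lst:
        tt=np.radians(t); tcp=np.array([78.5-u*np.cos(a)+22*np.sin(a),57+u*np.sin(a)+22*np.cos(a)])+off*np.array([np.cos(tt),np.sin(tt)])
        T.append((carw((tcp[0],y,tcp[1])),t)); print(a,tcp.round(1))
    return T
E
python3 - <<'E'
from h import *
rel(lidT([(.65,32),(.55,32),(.45,32),(.35,31),(.25,30),(.15,30),(.05,30),(0,30)]),sgn=-1)
for n in("side","top"):
    p,d=r.snapshot(n); c=(312,165) if n=="side" else (268,232)
    overlay(p,n,[],n+"16",c)
E
```

```text
0.65 [ -0.8 157.8]
0.55 [ -9.8 148.5]
0.45 [-17.9 138.3]
0.35 [-24.8 127.2]
0.25 [-30.6 115.5]
0.15 [-35.2 103.4]
0.05 [-38.7  90.9]
0 [-40.   84.5]
t 21.55 tcp [553.7 124.4 158.2] gap 0.1 F [ 0.6 -0.6  1.9] car [  0.8  -0.4 158.2]
[-0.05, -0.15, -0.04] [-0.1, -0.2, 0.0]
[0.26, -1.41, -0.04] [-0.1, -0.2, 0.0]
[0.69, -2.64, -0.04] [-0.1, -0.2, 0.0]
[1.27, -3.81, -0.03] [-0.1, -0.2, -1.0]
[1.96, -4.92, -0.03] [-0.1, -0.2, -2.0]
[2.74, -5.96, -0.02] [-0.1, -0.2, -2.0]
[3.62, -6.92, -0.02] [-0.1, -0.2, -2.0]
[4.09, -7.36, -0.02] [-0.1, -0.2, -2.0]
```

View pics/side16.png

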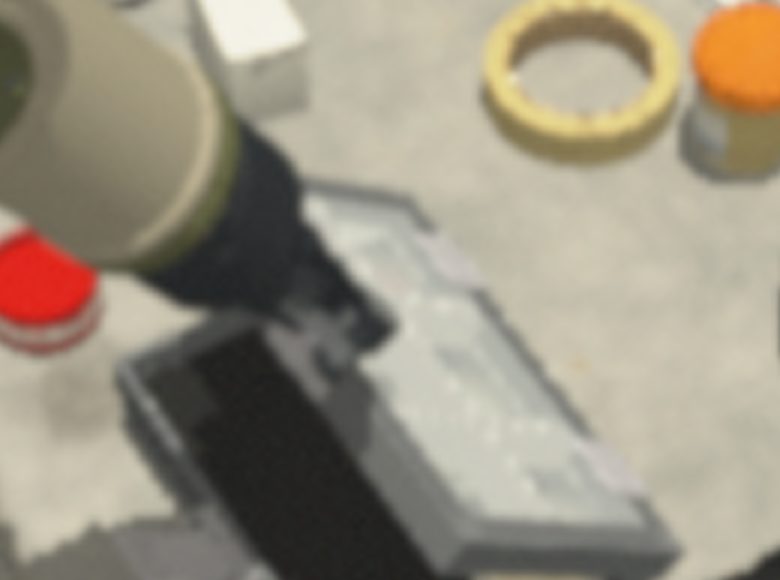

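Call:
servo_tool --commands '[[[255,0.1,-0.7,0,0,0,0],[255,0.26,-1.4,0,0,0,0],[255,0.45,-2,0,0,0,0],[255,0.7,-2.65,0,0,0,0],[255,1.0,-3.2,0,0,0,-0.5],[255,1.3,-3.8,0,0,0,-1],[255,1.65,-4.4,0,0,0,-1.5],[255,1.95,-4.9,0,0,0,-2]]]'

```text
time: 22.45
tool_pos: [522.9, 120.1, 115.5]
tcp_rot: [90.5, 60.1, 8.7]
ft_force: [0.6, 0.4, 0.6]
finger_gap: 0.3
```

Run:
```python
from h import *
rel(lidT([(.2,30),(.15,30),(.1,30),(.05,30),(0,30),(-.02,30)]),sgn=-1)
for n in("side","top"):
    p,d=r.snapshot(n); c=(312,185) if n=="side" else (268,232)
    overlay(p,n,[],n+"17",c)
```

```text
0.2 [-33.1 109.5]
0.15 [-35.2 103.4]
0.1 [-37.1  97.2]
0.05 [-38.7  90.9]
0 [-40.   84.5]
-0.02 [-40.4  81.9]
t 22.45 tcp [522.9 120.1 115.5] gap 0.3 F [0.6 0.4 0.6] car [-30.3  -0.3 115.5]
[0.38, -0.54, -0.03] [-0.1, -0.2, 0.1]
[0.8, -1.04, -0.02] [-0.1, -0.2, 0.1]
[1.25, -1.51, -0.02] [-0.1, -0.2, 0.1]
[1.72, -1.96, -0.02] [-0.1, -0.2, 0.1]
[2.21, -2.39, -0.02] [-0.1, -0.2, 0.1]
[2.41, -2.55, -0.02] [-0.1, -0.2, 0.1]
```

View pics/side17.png

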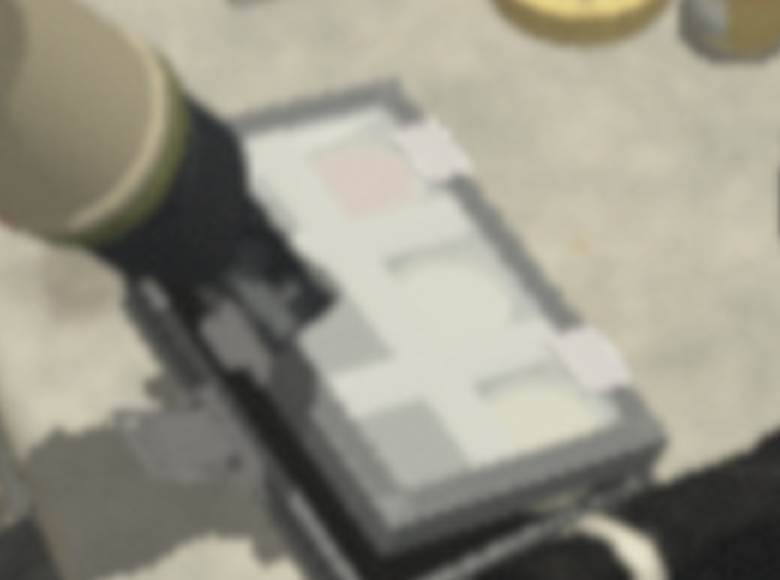

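Call:
servo_tool --commands '[[[255,0.4,-0.5,0,0,0,0],[255,0.8,-1.05,0,0,0,0],[255,1.25,-1.5,0,0,0,0],[255,1.7,-1.95,0,0,0,0],[255,2,-2.2,0,0,0,0],[255,2,-2.2,0,0,0,0]]]'

```text
time: 23.15
tool_pos: [513.1, 118.8, 86.4]
tcp_rot: [90.5, 60.2, 8.7]
ft_force: [-0.2, -0.1, -0.8]
finger_gap: -0.1
```

Call:
servo_tool --commands '[[[255,0.2,-0.2,0,0,0,0],[255,0.4,-0.3,0,0,0,0],[255,0.4,-0.3,0,0,0,0]]]'

```text
time: 23.45
tool_pos: [513.4, 118.8, 82.4]
tcp_rot: [90.5, 60.1, 8.7]
ft_force: [0.1, 1.1, 0.8]
finger_gap: 0.0
```

Run:
```python
from h import *
rel([],sgn=-1)
for n in("side","top"):
    p,d=r.snapshot(n); c=(305,190) if n=="side" else (268,232)
    overlay(p,n,[(rect(-75,75,122,79),(0,0,255))],n+"18",c)
```

```text
t 23.45 tcp [513.4 118.8  82.4] gap 0.0 F [0.1 1.1 0.8] car [-39.9  -0.2  82.4]
```

View pics/side18.png

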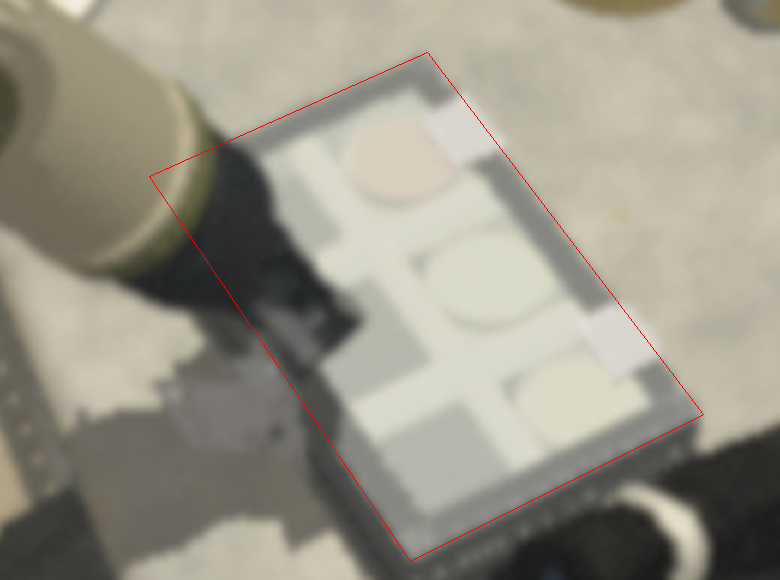

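View pics/top18.png

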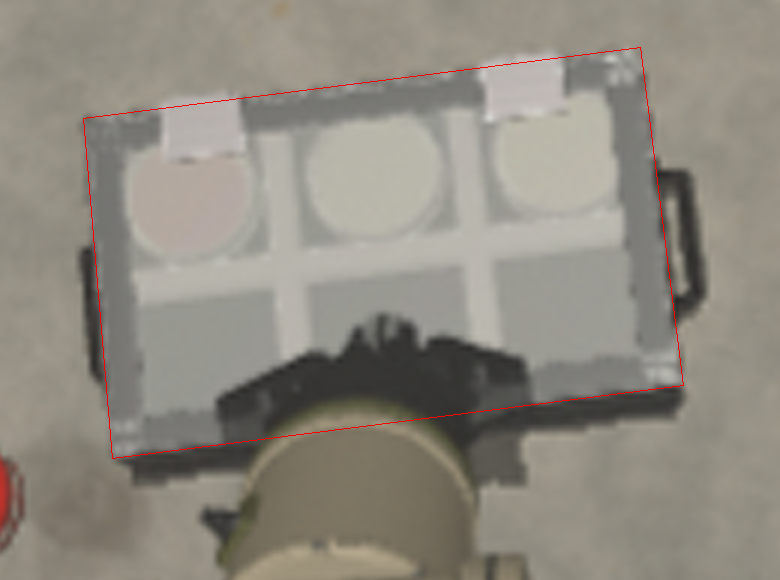

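Call:
servo_tool --commands '[[[255,0.2,-0.12,0,0,0,0],[255,0.2,-0.12,0,0,0,0],[255,0.2,-0.12,0,0,0,0]]]'

```text
time: 23.85
tool_pos: [514.7, 119.0, 82.0]
tcp_rot: [90.5, 59.9, 8.7]
ft_force: [-3.6, -0.8, 8.3]
finger_gap: 0.2
```

Call:
servo_tool --commands '[[[255,0.2,-0.12,0,0,0,0],[255,0.2,-0.12,0,0,0,0],[255,0.2,-0.12,0,0,0,0]]]'

```text
time: 24.15
tool_pos: [516.2, 119.2, 81.7]
tcp_rot: [90.5, 59.7, 8.7]
ft_force: [-7.6, -1.9, 18.3]
finger_gap: 0.1
```

Call:
servo_tool --commands '[[[255,-3,2,0,0,0,0],[255,-6,3,0,0,0,-8],[255,-8,1,0,0,0,-16],[255,-8,-4,0,0,0,-22],[255,-8,-8,0,0,0,-26],[255,-8,-11,0,0,0,-28],[255,-8,-11,0,0,0,-28],[255,-8,-11,0,0,0,-28]]]'

```text
time: 24.95
tool_pos: [379.9, 99.4, 92.4]
tcp_rot: [96.7, 88.0, 15.0]
ft_force: [0.3, 0.5, 0.4]
finger_gap: 0.0
```

Run:
```python
from h import *
rel([],sgn=-1)
for n in("side","top"):
    p,d=r.snapshot(n); np.save(n+"19p.npy",p);c=(290,200) if n=="side" else (268,240)
    overlay(p,n,[(rect(-75,75,122,79),(0,0,255))],n+"19",c)
```

```text
t 24.95 tcp [379.9  99.4  92.4] gap 0.0 F [0.3 0.5 0.4] car [-174.7   -0.3   92.4]
```

View pics/side19.png

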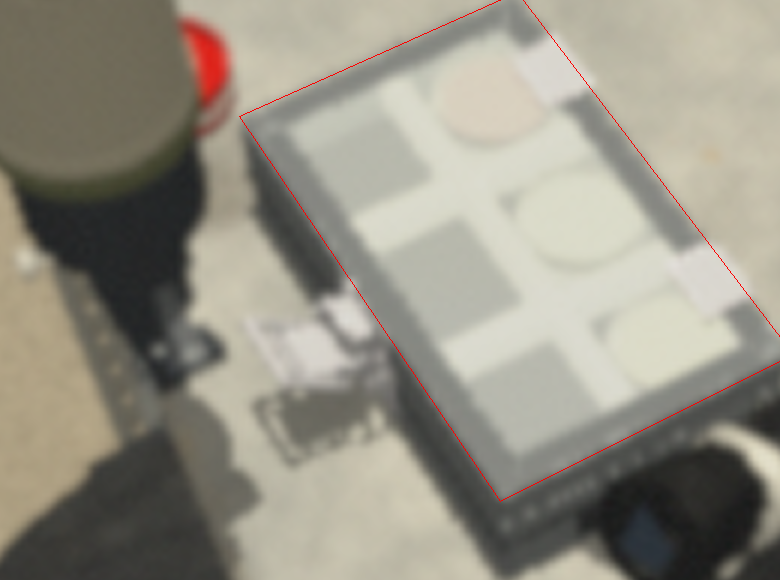

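View pics/top19.png

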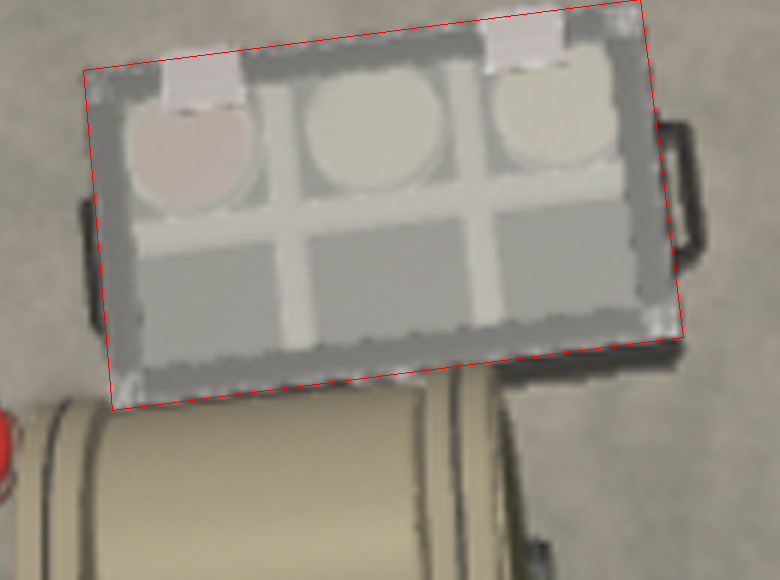

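Run:
```python
from h import *
p=np.load("side19p.npy"); pl=[]
for lv,col in((1.85,(0,255,255)),(1.98,(0,0,255))):
    d=np.array([-np.sin(lv),-np.cos(lv)]);n=np.array([-np.cos(lv),np.sin(lv)])
    pv=np.array([-85,50])+12*d-1.5*n
    th=lv+2.75; b=pv+36*np.array([np.sin(0),0])  # placeholder
    # bail angle 0: bar points up (towards keeper) when lever locked: dir=-d ; rotates with lever+bail
    # locked dir up (0,1); total rotation
    for s in(1,):
        A=lv+2.75; 
        bd=np.array([-np.sin(lv+0),-np.cos(lv)])
        ang=2.75; u=-d; # rotate u by -ang toward outer
        c,s2=np.cos(ang),np.sin(ang)
        for sg in(1,-1):
            R=np.array([[c,-sg*s2],[sg*s2,c]]); bb=pv+36*(R@u); print(lv,sg,"pivot",pv.round(1),"bar",bb.round(1),"tip",(np.array([-85,50])+34*d+6*n).round(1))
            if bb[1]>pv[1]+5: pl.append(([(bb[0],-21,bb[1]),(bb[0],21,bb[1])],col))
    t=np.array([-85,50])+38*d+6*n; pl.append(([(t[0],-14,t[1]),(t[0],14,t[1])],(255,0,0)))
pl.append(([(-91,-12,79),(-91,12,79)],(0,255,0)))
pl.append(([(-174.7,0,92.4),(-174.7,0,130)],(255,0,255)))
overlay(p,"side",pl,"side20",(275,205),f=9,pose=(553.9,125.4,8.1))
```

```text
1.85 1 pivot [-96.9  51.9] bar [-125.1   74.2] tip [-116.    65.1]
1.85 -1 pivot [-96.9  51.9] bar [-132.7   47.8] tip [-116.    65.1]
1.98 1 pivot [-96.6  53.4] bar [-121.7   79.2] tip [-113.8   69. ]
1.98 -1 pivot [-96.6  53.4] bar [-132.6   54. ] tip [-113.8   69. ]
```

View pics/side20.png

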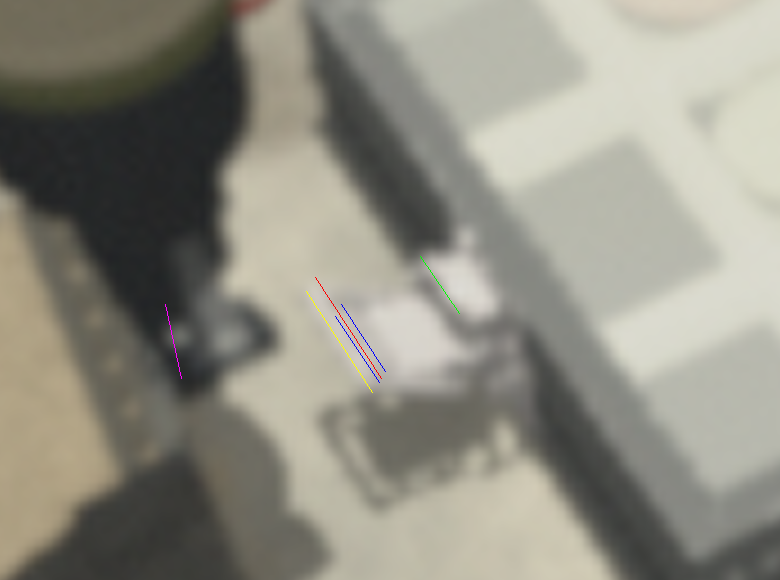

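Run:
```python
from h import *
rel([(carw(q),5) for q in((-145,0.5,73),(-136,0.5,73),(-126,0.5,76),(-116,0.5,80),(-107,0.5,84),(-99,0.5,86))],sgn=-1)
```

```text
t 25.05 tcp [381.   99.5  93.5] gap -0.1 F [ 0.1 -0.2  0.8] car [-173.6   -0.3   93.5]
[2.16, 2.78, -0.07] [0.0, -0.2, 2.9]
[2.19, 3.68, -0.07] [0.0, -0.2, 2.9]
[1.93, 4.69, -0.07] [0.0, -0.2, 2.9]
[1.57, 5.71, -0.07] [0.0, -0.2, 2.9]
[1.2, 6.62, -0.07] [0.0, -0.2, 2.9]
[1.03, 7.43, -0.08] [0.0, -0.2, 2.9]
```

Call:
servo_tool --commands '[[[255,2.1,2.8,-0.1,0,0,3],[255,2.1,2.8,-0.1,0,0,3],[255,2.1,3.3,-0.1,0,0,3],[255,2.1,3.7,-0.1,0,0,3],[255,2.0,4.2,-0.1,0,0,3]]]'

```text
time: 25.55
tool_pos: [422.0, 106.6, 74.9]
tcp_rot: [92.7, 85.1, 11.0]
ft_force: [-4.2, -0.4, 3.8]
finger_gap: 0.2
```

Run:
```python
from h import *
rel([(carw(q),5) for q in((-126,0.5,76),(-116,0.5,80),(-107,0.5,84),(-99,0.5,86))],sgn=-1)
p,d=r.snapshot("side"); overlay(p,"side",[],"side21",(275,205),f=9)
```

```text
t 25.55 tcp [422.  106.6  74.9] gap 0.2 F [-4.2 -0.4  3.8] car [-132.1    0.8   74.9]
[-0.06, 0.62, 0.03] [0.0, -0.2, 0.1]
[-0.37, 1.65, 0.03] [0.0, -0.2, 0.1]
[-0.7, 2.58, 0.03] [0.0, -0.2, 0.1]
[-0.83, 3.39, 0.03] [0.0, -0.2, 0.1]
```

View pics/side21.png

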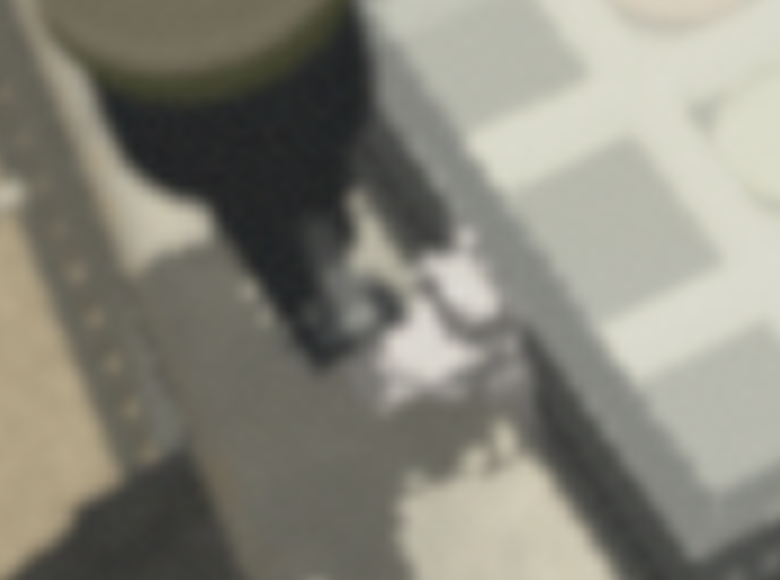

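Call:
servo_tool --commands '[[[255,0,-1,0,0,0,0],[255,0,-2.2,0,0,0,0],[255,0,-2.2,0,0,0,0]]]'

```text
time: 25.9
tool_pos: [399.6, 103.3, 72.3]
tcp_rot: [92.7, 85.0, 11.0]
ft_force: [0.0, -0.1, -0.0]
finger_gap: 0.1
```

Run:
```python
from h import *
rel([(carw(q),5) for q in((-148,0.5,69),(-136,0.5,69))],sgn=-1)
p,d=r.snapshot("side"); 
pl=[]
for z,c in ((70,(0,255,255)),(76,(0,0,255))): pl+=[([(-75-x,-21,z),(-75-x,21,z)],c) for x in (46,)]
overlay(p,"side",pl,"side22",(275,205),f=9)
```

```text
t 25.9 tcp [399.6 103.3  72.3] gap 0.1 F [ 0.  -0.1 -0. ] car [-154.7    0.8   72.3]
[0.38, 0.64, 0.04] [0.0, -0.2, 0.0]
[0.49, 1.84, 0.04] [0.0, -0.2, 0.0]
```

View pics/side22.png

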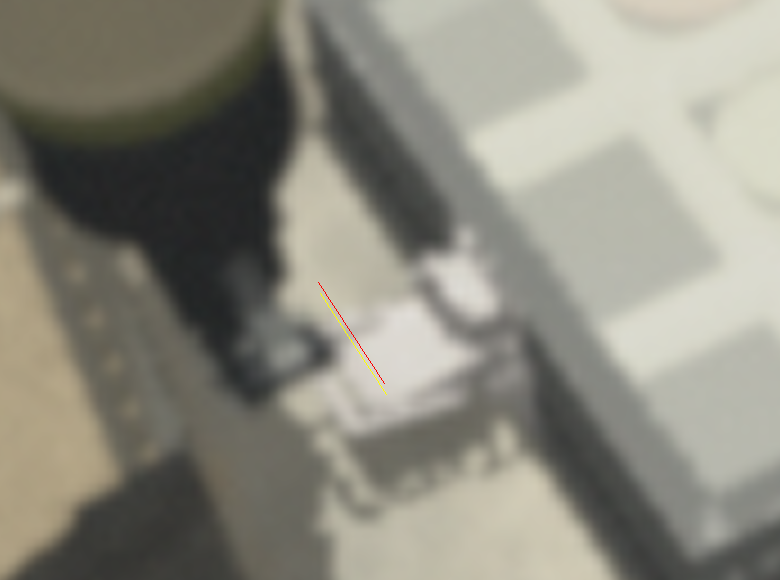

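Run:
```python
from h import *
p,d=r.snapshot("side"); a=cv2.resize(p[175:235,245:305],None,fx=9,fy=9,interpolation=cv2.INTER_CUBIC)
q=np.load("side19p.npy")[175:235,245:305]; b=cv2.resize(q,None,fx=9,fy=9,interpolation=cv2.INTER_CUBIC)
cv2.imwrite("pics/side23.png",cv2.resize(np.hstack([b,a])[:,:,::-1],(800,400)))
p,d=r.snapshot("top"); cv2.imwrite("pics/top23.png",cv2.resize(p[220:300,220:320],None,fx=7,fy=7,interpolation=cv2.INTER_CUBIC)[:,:,::-1])
```

```text
(no output)
```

View pics/side23.png

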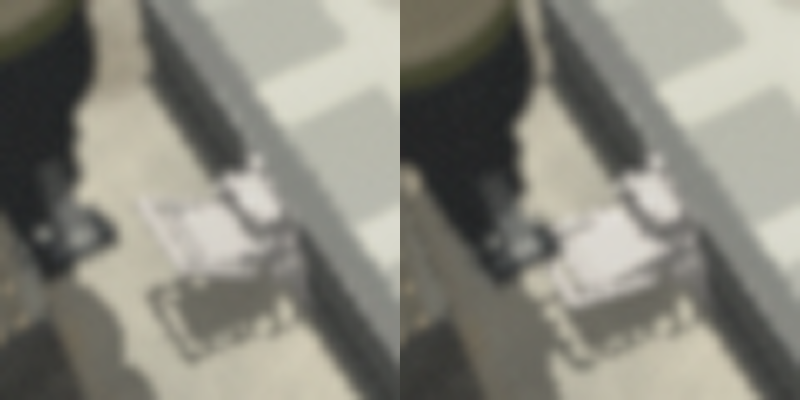

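View pics/top23.png

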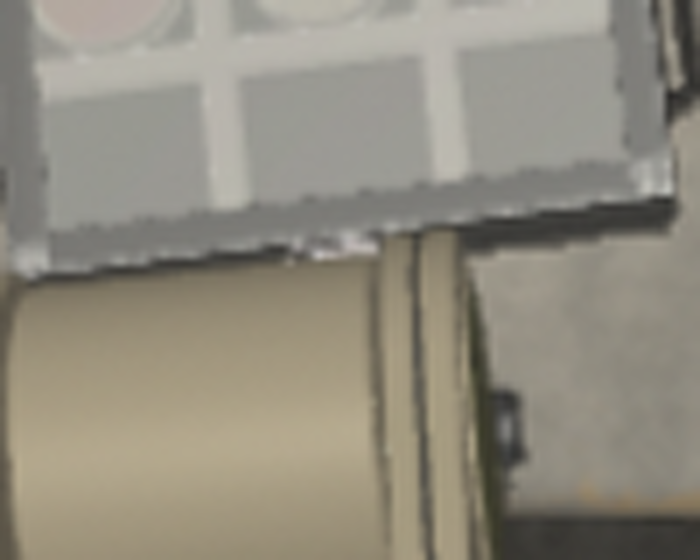

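```bash
cat >> h.py <<'E'
def latch(lv,bail):
    d=np.array([-np.sin(lv),-np.cos(lv)]);n=np.array([-np.cos(lv),np.sin(lv)])
    pv=np.array([-85,50])+12*d-1.5*n; c,s=np.cos(bail),np.sin(bail)
    bar=pv+36*(np.array([[c,-s],[s,c]])@(-d)); return pv,bar,np.array([-85,50])+38*d+6*n
E
python3 - <<'E'
from h import *
p,d=r.snapshot("side"); pl=[]
for lv,col in((1.6,(0,0,255)),(1.4,(0,255,255)),(1.2,(0,255,0)),(1.0,(255,0,255))):
    pv,b,t=latch(lv,2.75); print(lv,pv.round(1),b.round(1),t.round(1),"top",(pv[1]+36).round(1))
    pl.append(([(b[0],-21,b[1]),(b[0],21,b[1])],col)); 
overlay(p,"side",pl,"side24",(275,205),f=12)
q=np.load("side19p.npy"); pl=[]
for lv,col in((1.9,(0,0,255)),):
    pv,b,t=latch(lv,2.75)
    pl.append(([(b[0],-21,b[1]),(b[0],21,b[1])],col)); pl.append(([(t[0],-14,t[1]),(t[0],14,t[1])],(255,0,0)))
overlay(q,"side",pl,"side25",(275,205),f=12)
E
```

```text
1.6 [-97.   48.9] [-129.9   63.6] [-122.8   57.1] top 84.9
1.4 [-96.6  46.5] [-131.7   54.4] [-123.5   49.5] top 82.5
1.2 [-95.6  44.3] [-131.6   45. ] [-122.6   41.8] top 80.3
1.0 [-94.3  42.3] [-129.7   35.8] [-120.2   34.5] top 78.3
```

View pics/side24.png

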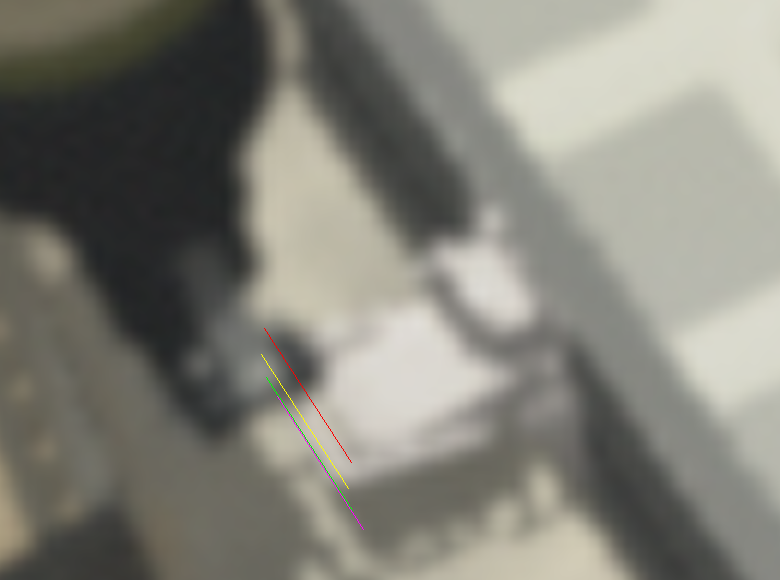

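View pics/side25.png

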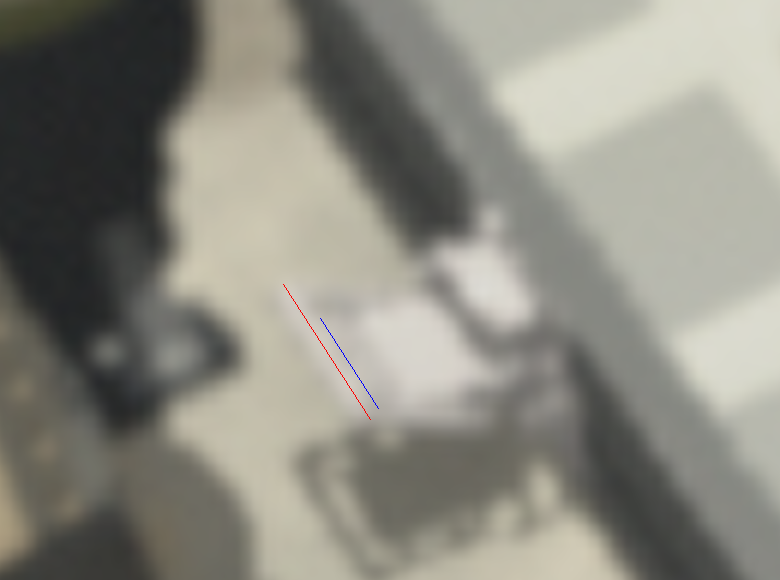

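Run:
```python
from h import *
rel([(carw(q),0) for q in((-150,0,105),(-131,0,105),(-131,0,48))],sgn=-1)
```

```text
t 26.1 tcp [401.  103.5  72.8] gap -0.1 F [ 0.7  0.3 -1.5] car [-153.3    0.8   72.8]
[-3.18, 0.61, 0.07] [0.0, -0.2, -5.0]
[-3.01, 2.5, 0.07] [0.0, -0.2, -5.0]
[2.66, 2.0, 0.09] [0.0, -0.2, -5.0]
```

Call:
servo_tool --commands '[[[69,-3.2,0.6,0.1,0,-0.2,-5],[69,-3.2,0.6,0.1,0,-0.2,-5],[69,-3.1,2.5,0.1,0,-0.2,-5],[69,-3.1,2.5,0.1,0,-0.2,-5],[69,-3.1,2.5,0.1,0,-0.2,-5],[69,-3.1,2.5,0.1,0,-0.2,-5]]]'

```text
time: 26.7
tool_pos: [421.8, 105.4, 104.9]
tcp_rot: [-121.5, 89.9, 156.7]
ft_force: [-0.1, 0.5, -0.5]
finger_gap: 62.2
```

Run:
```python
from h import *
rel([(carw(q),0) for q in((-131,0,105),(-131,0,48))],sgn=-1)
p,d=r.snapshot("side"); overlay(p,"side",[],"side26",(275,205),f=9)
```

```text
t 26.7 tcp [421.8 105.4 104.9] gap 62.2 F [-0.1  0.5 -0.5] car [-132.4   -0.3  104.9]
[-0.01, 0.14, -0.03] [0.0, -0.0, 0.1]
[5.69, 0.15, -0.02] [0.0, -0.0, 0.1]
```

View pics/side26.png

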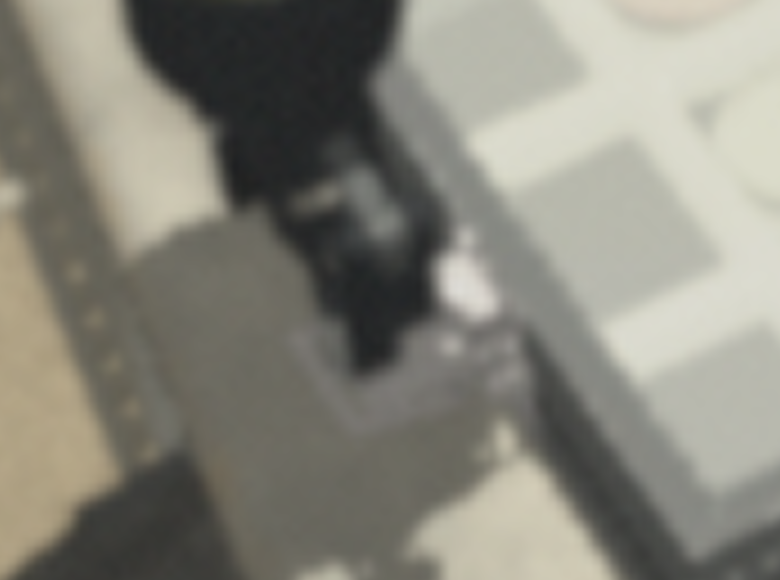

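Run:
```python
from h import *
for lv in(1.3,1.4,1.5,1.6):
    pv,b,t=latch(lv,2.75)
    print(lv,b.round(1),proj("side",tow("side",[(b[0],21,b[1]),(b[0],-21,b[1])])).round(1).tolist())
b=latch(1.9,2.75)[1];print(proj("side",tow("side",[(b[0],21,b[1]),(b[0],-21,b[1])])).round(1).tolist())
```

```text
1.3 [-131.9   49.7] [[263.9, 210.9], [271.1, 222.0]]
1.4 [-131.7   54.4] [[263.8, 209.9], [271.0, 221.0]]
1.5 [-131.   59.] [[263.9, 208.8], [271.1, 220.0]]
1.6 [-129.9   63.6] [[264.1, 207.7], [271.3, 218.9]]
[[265.6, 204.1], [272.9, 215.3]]
```

Call:
servo_tool --commands '[[[69,2,0.1,0,0,0,0],[69,4,0.1,0,0,0,0],[69,5.6,0.1,0,0,0,0],[69,5.6,0.1,0,0,0,0],[150,5.6,0.1,0,0,0,0],[150,5.6,0.1,0,0,0,0],[150,5.6,0.1,0,0,0,0],[150,5.6,0.1,0,0,0,0]]]' --force 20

```text
time: 27.55
tool_pos: [423.4, 105.9, 49.9]
tcp_rot: [179.7, 89.9, 98.0]
ft_force: [-3.3, 2.1, 2.2]
finger_gap: 40.6
```

Run:
```python
from h import *
rel([],sgn=-1)
p,d=r.snapshot("side"); overlay(p,"side",[],"side27",(275,205),f=9)
```

```text
t 27.55 tcp [423.4 105.9  49.9] gap 40.6 F [-3.3  2.1  2.2] car [-130.8    0.    49.9]
```

View pics/side27.png

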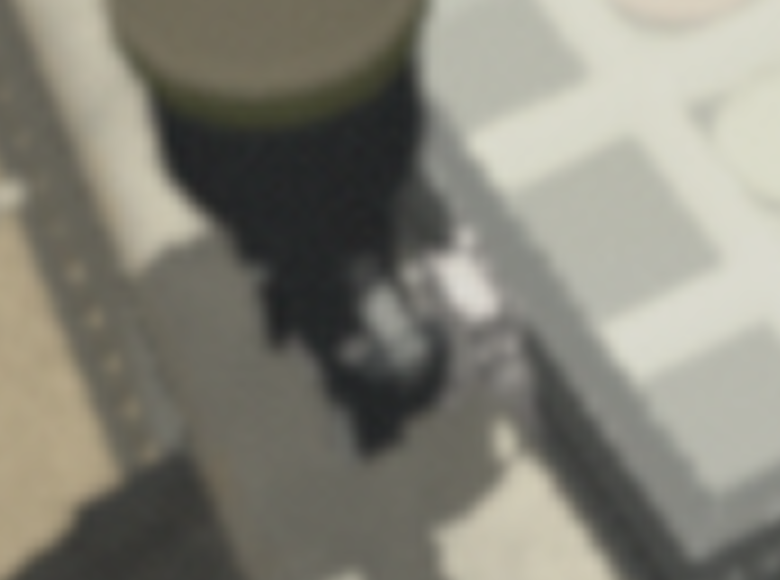

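Call:
servo_tool --commands '[[[150,-0.45,0.15,0,0,0,0],[150,-0.85,0.35,0,0,0,0],[150,-1.35,0.7,0,0,0,0],[150,-1.8,1.15,0,0,0,0],[150,-2.2,1.7,0,0,0,0],[150,-2.45,2.2,0,0,0,0],[150,-2.45,2.2,0,0,0,0]]]'

```text
time: 28.3
tool_pos: [446.1, 109.1, 74.4]
tcp_rot: [146.6, 89.9, 64.9]
ft_force: [-2.9, 4.4, 1.9]
finger_gap: 39.9
```

Run:
```python
from h import *
rel([],sgn=-1)
p,d=r.snapshot("side"); overlay(p,"side",[],"side28",(275,205),f=9)
```

```text
t 28.3 tcp [446.1 109.1  74.4] gap 39.9 F [-2.9  4.4  1.9] car [-107.9   -0.2   74.4]
```

View pics/side28.png

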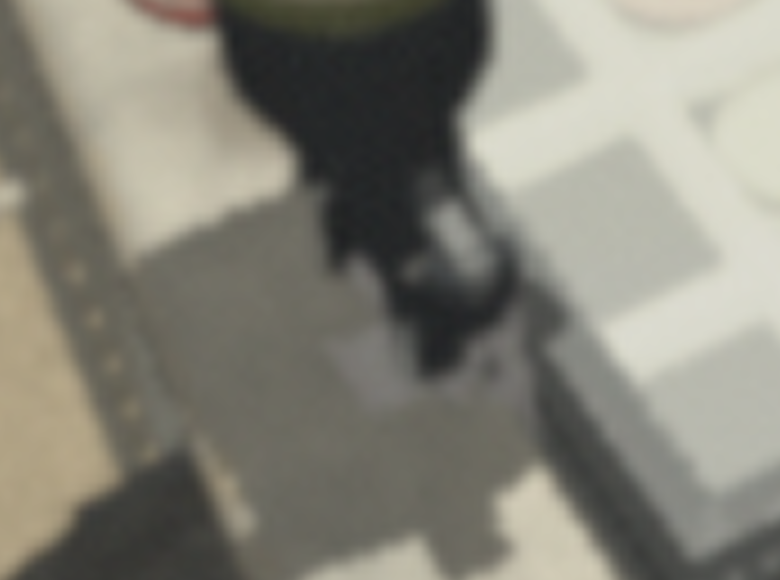

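Call:
servo_tool --commands '[[[150,-0.4,0.4,0,0,0,0],[150,-0.7,0.9,0,0,0,0],[150,-0.8,1.1,0,0,0,0],[150,-0.8,1.1,0,0,0,0]]]'

```text
time: 28.75
tool_pos: [456.0, 110.5, 81.6]
tcp_rot: [-126.9, 89.9, 151.3]
ft_force: [-2.0, 5.3, -3.4]
finger_gap: 39.7
```

Run:
```python
from h import *
rel([],sgn=-1)
p,d=r.snapshot("side"); overlay(p,"side",[],"side29",(275,205),f=9)
```

```text
t 28.75 tcp [456.  110.5  81.6] gap 39.7 F [-2.   5.3 -3.4] car [-97.9  -0.2  81.6]
```

View pics/side29.png

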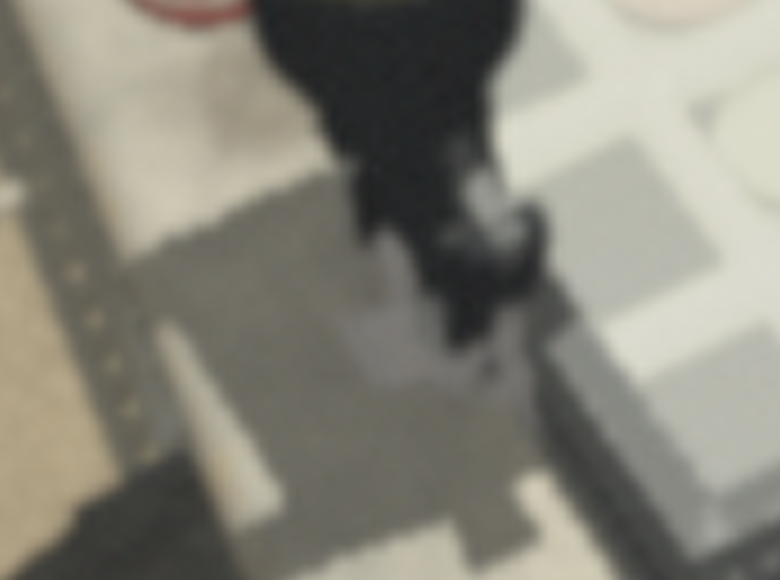

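Call:
servo_tool --commands '[[[150,0,0.5,0,0,0,0],[150,0.05,1.0,0,0,0,0],[150,0.25,1.5,0,0,0,0],[150,0.3,1.6,0,0,0,0],[150,0.3,1.6,0,0,0,0]]]'

```text
time: 29.3
tool_pos: [472.5, 112.9, 79.4]
tcp_rot: [140.5, 89.9, 58.7]
ft_force: [-1.8, 4.5, 1.0]
finger_gap: 39.6
```

Run:
```python
from h import *
rel([],sgn=-1)
p,d=r.snapshot("side"); overlay(p,"side",[],"side30",(275,205),f=9)
```

```text
t 29.3 tcp [472.5 112.9  79.4] gap 39.6 F [-1.8  4.5  1. ] car [-81.1  -0.1  79.4]
```

View pics/side30.png

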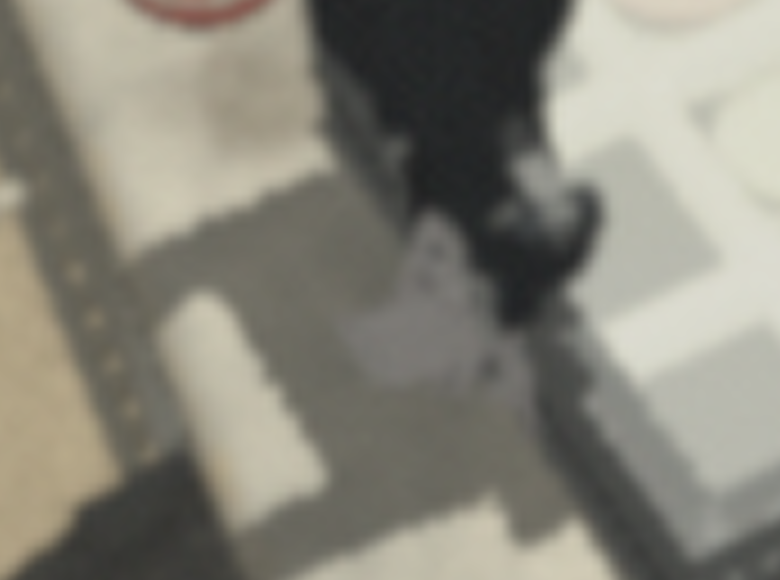

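Call:
servo_tool --commands '[[[80,0,0,0,0,0,0],[80,0,0,0,0,0,0],[80,0,0,0,0,0,0],[80,-3,0,0,0,0,0],[80,-6,0,0,0,0,0],[80,-6,-3,0,0,0,0],[80,-6,-8,0,0,0,0],[80,-6,-8,0,0,0,0]]]'

```text
time: 30.15
tool_pos: [386.2, 100.2, 136.4]
tcp_rot: [-92.1, 89.7, -173.8]
ft_force: [0.2, 0.1, -0.2]
finger_gap: 58.7
```

Run:
```python
from h import *
rel([],sgn=-1)
p,d=r.snapshot("side"); np.save("side31p.npy",p); overlay(p,"side",[],"side31",(280,205),f=12)
```

```text
t 30.15 tcp [386.2 100.2 136.4] gap 58.7 F [ 0.2  0.1 -0.2] car [-168.4   -0.4  136.4]
```

View pics/side31.png

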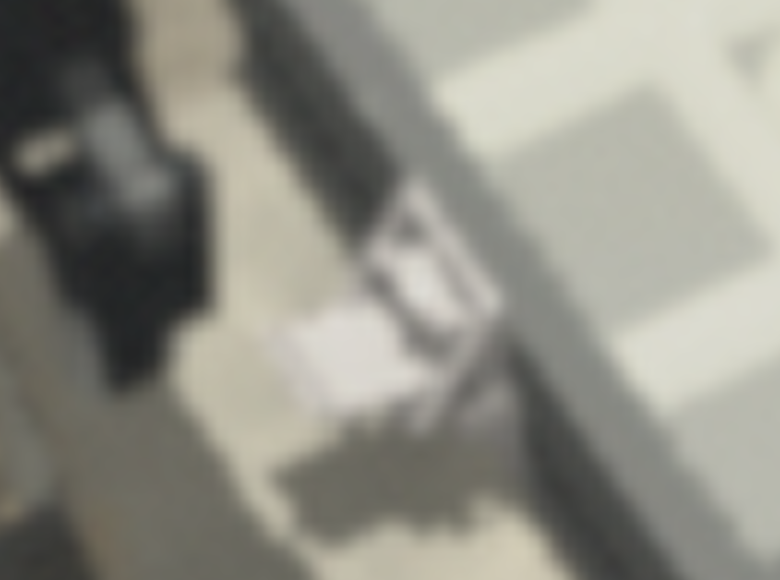

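Run:
```python
from h import *
rel([(carw(q),15) for q in((-127,0,85),(-127,0,58),(-128.5,0,50),(-128,0,40),(-124.5,0,30.5))],sgn=-1)
```

```text
t 30.2 tcp [389.7 100.6 137.9] gap 59.0 F [ 1.3  0.9 -0. ] car [-164.9   -0.5  137.9]
[5.29, 3.79, -0.05] [0.0, -0.0, 15.1]
[7.99, 3.79, -0.05] [0.0, -0.0, 15.1]
[8.79, 3.64, -0.05] [0.0, -0.0, 15.1]
[9.79, 3.7, -0.05] [0.0, -0.0, 15.1]
[10.74, 4.05, -0.04] [0.0, -0.0, 15.1]
```

Call:
servo_tool --commands '[[[255,0,1,0,0,0,5],[255,2,2,0,0,0,10],[255,3.5,3.8,0,0,0,15],[255,5.3,3.8,0,0,0,15],[255,5.3,3.8,0,0,0,15],[255,5.3,3.8,0,0,0,15]]]'

```text
time: 30.8
tool_pos: [430.7, 106.5, 86.3]
tcp_rot: [90.1, 75.1, 8.3]
ft_force: [-0.6, -0.0, 0.6]
finger_gap: -0.0
```

Run:
```python
from h import *
rel([(carw(q),15) for q in((-127,0,58),(-128.5,0,50),(-128,0,40),(-124.5,0,30.5),(-119,0,23),(-114,0,19))],sgn=-1)
p,d=r.snapshot("side");  overlay(p,"side",[],"side32",(280,205),f=12)
```

```text
t 30.8 tcp [430.7 106.5  86.3] gap -0.0 F [-0.6 -0.   0.6] car [-123.5   -0.5   86.3]
[2.64, -1.07, -0.05] [0.0, -0.0, 0.1]
[3.38, -1.42, -0.05] [0.0, -0.0, 0.1]
[4.36, -1.63, -0.05] [0.0, -0.0, 0.1]
[5.36, -1.54, -0.05] [0.0, -0.0, 0.1]
[6.23, -1.2, -0.05] [0.0, -0.0, 0.1]
[6.75, -0.82, -0.05] [0.0, -0.0, 0.1]
```

View pics/side32.png

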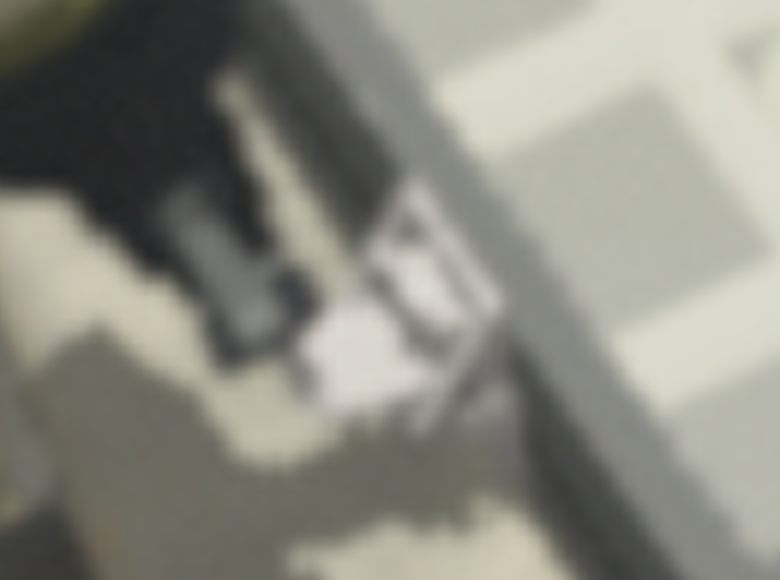

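Aligned over the lever. Press down to about 0.9 rad.

Call:
servo_tool --commands '[[[255,1.3,-0.5,0,0,0,0],[255,2.6,-1.05,0,0,0,0],[255,3.0,-1.25,0,0,0,0],[255,3.4,-1.4,0,0,0,0],[255,3.9,-1.55,0,0,0,0],[255,4.35,-1.6,0,0,0,0],[255,4.9,-1.6,0,0,0,0],[255,5.3,-1.5,0,0,0,0]]]'

```text
time: 31.65
tool_pos: [430.2, 106.7, 30.9]
tcp_rot: [90.1, 74.9, 8.4]
ft_force: [-0.1, -0.3, 4.1]
finger_gap: 0.1
```

Run:
```python
from h import *
rel([(carw(q),15) for q in((-124.5,0,30.5),(-119,0,23),(-114,0,19),(-108,0,16),(-101.5,0,14.5),(-98,0,14.5))],sgn=-1)
p,d=r.snapshot("side");  overlay(p,"side",[],"side33",(280,205),f=12)
```

```text
t 31.65 tcp [430.2 106.7  30.9] gap 0.1 F [-0.1 -0.3  4.1] car [-123.9   -0.3   30.9]
[0.03, -0.07, -0.03] [0.0, -0.0, -0.1]
[0.89, 0.27, -0.03] [0.0, -0.0, -0.1]
[1.41, 0.64, -0.03] [0.0, -0.0, -0.1]
[1.86, 1.15, -0.03] [0.0, -0.0, -0.1]
[2.17, 1.74, -0.03] [0.0, -0.0, -0.1]
[2.26, 2.07, -0.03] [0.0, -0.0, -0.1]
```

View pics/side33.png

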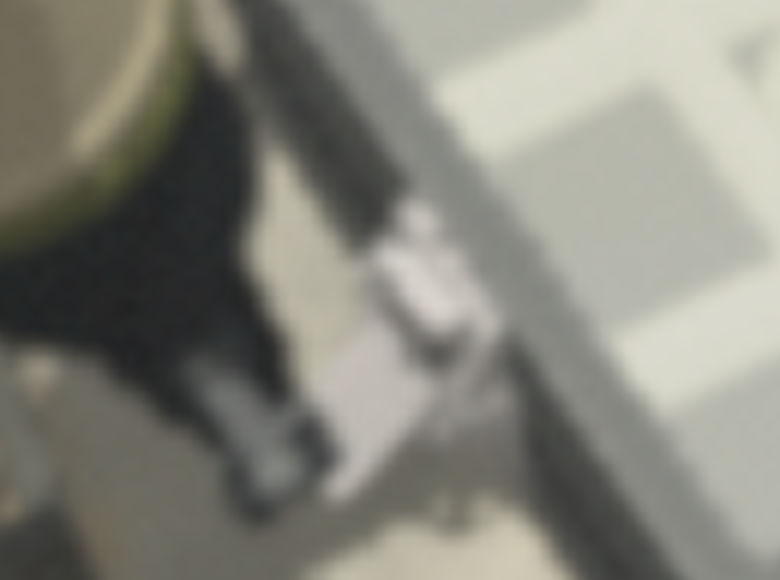

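Call:
servo_tool --commands '[[[255,0.5,0.1,0,0,0,0],[255,0.9,0.3,0,0,0,0],[255,1.2,0.5,0,0,0,0],[255,1.45,0.7,0,0,0,0],[255,1.7,1.0,0,0,0,0],[255,1.9,1.3,0,0,0,0],[255,2.1,1.6,0,0,0,0],[255,2.2,1.8,0,0,0,0]]]'

```text
time: 32.5
tool_pos: [451.4, 109.8, 13.4]
tcp_rot: [90.1, 75.2, 8.4]
ft_force: [-15.2, -2.9, 16.3]
finger_gap: 0.4
```

Run:
```python
from h import *
rel([(carw(q),15) for q in((-101.5,0,14.5),(-98,0,14.5))],sgn=-1)
p,d=r.snapshot("side");  overlay(p,"side",[],"side34",(280,205),f=12)
```

```text
t 32.5 tcp [451.4 109.8  13.4] gap 0.4 F [-15.2  -2.9  16.3] car [-102.5   -0.2   13.4]
[-0.09, 0.12, -0.02] [0.0, -0.0, 0.2]
[0.0, 0.46, -0.02] [0.0, -0.0, 0.2]
```

View pics/side34.png

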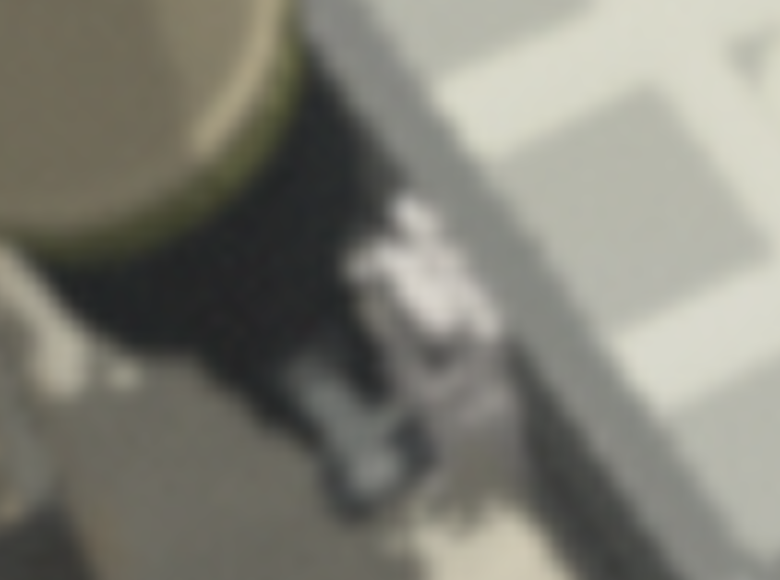

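Call:
servo_tool --commands '[[[255,-0.15,0.15,0,0,0,0],[255,-0.2,0.3,0,0,0,0],[255,-0.2,0.3,0,0,0,0],[255,-0.2,0.3,0,0,0,0]]]'

```text
time: 32.95
tool_pos: [451.9, 109.9, 14.9]
tcp_rot: [90.1, 75.4, 8.4]
ft_force: [-8.3, -1.7, 2.5]
finger_gap: -0.0
```

Run:
```python
from h import *
rel([],sgn=-1)
```

```text
t 32.95 tcp [451.9 109.9  14.9] gap -0.0 F [-8.3 -1.7  2.5] car [-102.    -0.2   14.9]
```

Call:
servo_tool --commands '[[[255,0,0.3,0,0,0,0],[255,0,0.3,0,0,0,0],[255,0,0.3,0,0,0,0]]]'

```text
time: 33.25
tool_pos: [452.4, 110.0, 14.6]
tcp_rot: [90.1, 75.7, 8.4]
ft_force: [-23.9, -3.8, 15.8]
finger_gap: 0.2
```

Call:
servo_tool --commands '[[[255,-0.2,-1,0,0,0,0],[255,-2,-4,0,0,0,0],[255,-5,-8,0,0,0,-5],[255,-10,-8,0,0,0,-10],[255,-12,-8,0,0,0,-12],[255,-12,-8,0,0,0,-12]]]'

```text
time: 33.85
tool_pos: [353.0, 95.3, 116.8]
tcp_rot: [90.4, 86.7, 8.7]
ft_force: [0.0, 0.1, -0.1]
finger_gap: 0.1
```

Run:
```python
from h import *
rel([],sgn=-1)
p,d=r.snapshot("side"); np.save("side35p.npy",p); pl=[]
d0=latch(0,0); pl=[([(-91,-14,12),(-91,14,12),(-91,14,50)],(0,0,255)),([(-81,-21,75),(-81,21,75)],(0,255,255))]
overlay(p,"side",[],"side35",(285,200),f=12); overlay(p,"side",pl,"side35b",(285,200),f=6)
p,d=r.snapshot("top"); overlay(p,"top",[],"top35",(268,235))
```

```text
t 33.85 tcp [353.   95.3 116.8] gap 0.1 F [ 0.   0.1 -0.1] car [-201.9   -0.4  116.8]
```

View pics/side35.png

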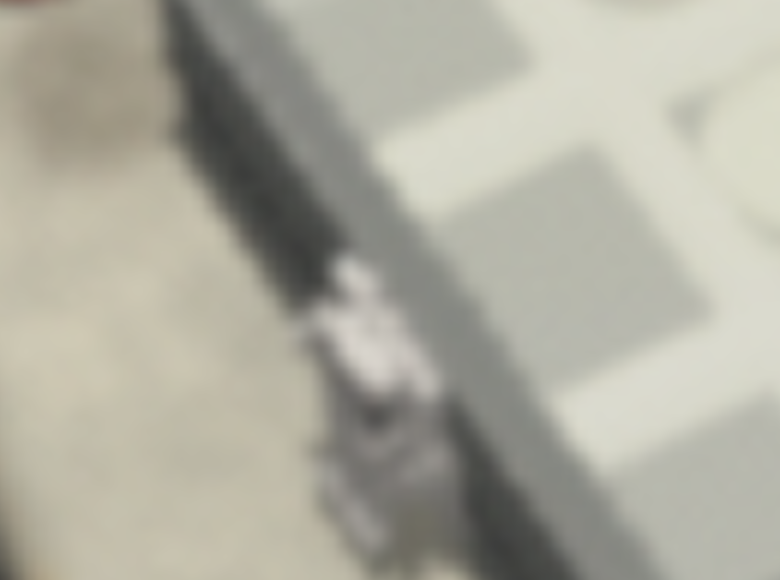

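View pics/side35b.png

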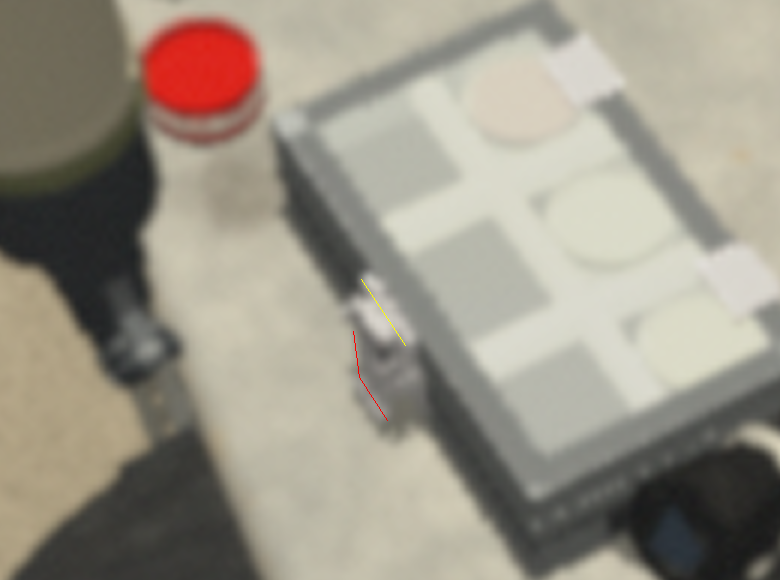

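View pics/top35.png

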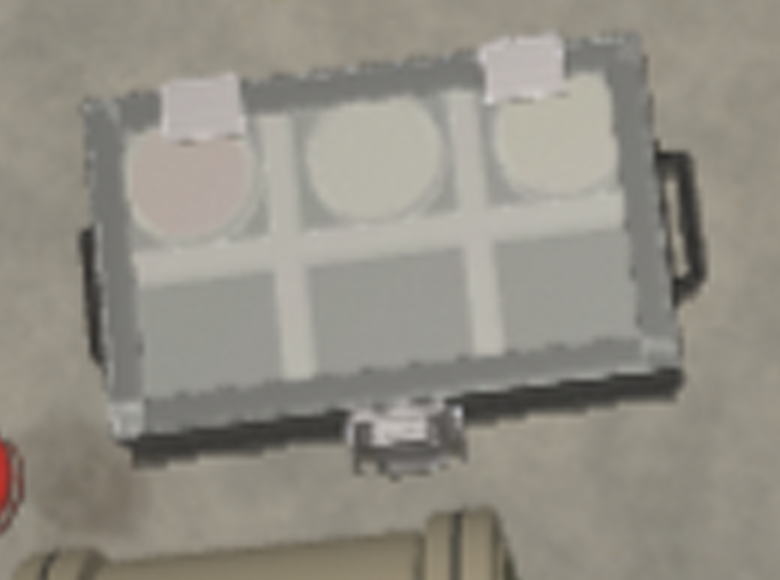

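Run:
```python
from bench import r
print(r.hand_in()); print(r.sense()["time"])
```

```text
the job is handed in; nothing more can be done
None
the job is handed in; nothing more can be done
```

The carrier is packed, shut and latched, and I handed the job in about 34 s into the 70 s limit. No verdict is reported at hand-in.

**What I did:** I slid the three pairs into the back row with the gripper, pushing each one back until it touched the rim and then easing off 1–2.5 mm. I drew the lid shut and pressed it firmly to its stop (18 N). I then hooked the loop over the keeper and pressed the lever down until it stopped hard against the front (24 N).

**Last checks:**
- **Dishes:** through the window, each pair stands between the ribs in both views.
- **Lid:** it lies on the shut outline in both views.
- **Latch:** in the side view the loop's bar is behind the keeper's lip. The lever stopped within about 1 mm of its locked position.
- **Robot:** it touches nothing, at near-zero force.

**What went wrong or disagreed:**
- **First try at the loop:** the finger pressed the lever down to about 1.45 rad. I gripped the loop by its sides and carried it over the keeper instead, which lifted the lever again.
- **Dish positions:** my first camera estimates were about 4 mm off from where the rim contact placed the pairs, because I had matched the wrong edge of the dishes. Overlays drawn at the positions from the rim contact then fitted both views.
- **Lever angle:** I judged it only from the stop position and the picture, where it fits the locked outline to about one or two pixels. That is too coarse to confirm the 0.08 rad limit.

The bystanders and the red look-alike were not touched.

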